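# Pack the tool chest, break the lid stay, shut and bolt the lid

## Task

Pack every hand tool that is lying about (some of marker, burning pen, scraper and awl) into the plywood chest while its lid stands open. Then press the red pin at the knee of the folding lid stay to break it, lower the lid gently until it is fully shut without letting it slam, and only then wind the handwheel clockwise until the steel bolt has run over the lid right up to its brass stop. Leave the gourd behind the chest and the roll of tape where they are.

Things in the scene. Friction and masses are not known exactly. Their poses are not given: they have to be found in the camera images.
- chest: Fixed plywood chest, 190 (x) by 206 (y) by 85 mm high, walls 8 mm, inner floor 35 mm above its underside (inside 174 x 190 x 50 mm deep). Origin: centre of the underside; z up; +x away from the robot to the lid's hinge, -y to the side with the stay. On the +y side: low grey drive case with handwheel, and a bolt tower, 108 mm high, at x = 55 mm.
- lid (a joint): Lid hinge (line along y at chest x = 95, z = 85 mm), rad: 0 = propped open, 100 degrees from shut; grows as it closes; 1.75 = fully shut. With the stay locked it cannot close. Once broken, the stiff, damped lid stays where it is left; it takes about 2 to 5 N at its free edge, square to the lid, to lower it slowly (0.5 rad/s).
- lid_edge (a point): Middle of the free edge of the 10 mm thick lid (190 x 206 mm), on its outer (top) face, 190 mm from the hinge line. Axes: x along the lid from free edge to hinge, z out of the outer face. A small dark lip sticks out 6 mm past the edge.
- stay_knee (a joint): Knee of the folding stay outside the chest's -y wall, rad: 0 = locked (just past straight, bulging up and to the front, against its stop); grows as it folds; straight at 0.22, past which it is broken; about 2.9 with the lid shut.
- knee_pin (a point): On the axis of the red knee pin, 14 mm thick, along the chest's y, sticking out beside the stay; point 13 mm from its free end, 53 mm outside the wall. The knee circles (90 mm radius, chest xz plane) about the pivot at chest x = -13, z = 45 mm. Push it down and back (+x, about 45 degrees), 3 to 10 N, 25 mm or more, to break the stay; pushing on along the circle lowers the lid.
- handwheel (a joint): Handwheel, vertical axis, rad: grows as it turns clockwise seen from above; range 0 to 9.42 (1.5 turns), where the bolt meets its stop; at 0 the crank knob lies on the chest's +x side of the axis. Light to turn (about 1 to 2 N at the knob). Rim 83 mm across, from 50 to 62 mm above the worktop.
- crank_grip (a point): Grip point of the red crank knob on the wheel: free-spinning upright knob, 16 mm thick, 36 mm from the wheel's axis, from 63 to 100 mm above the worktop; the point is on the knob's axis, 13 mm below its top. The wheel's axis is at chest x = -20, y = +175 mm.
- bolt (a joint): Steel bolt driven by the wheel, slides along the chest's -y over the shut lid, m: 0 = fully back, 0.040 = against the brass stop on the lid (4.24 mm per rad of the wheel). Keep it back (under 0.015) until the lid is shut.
- marker: Blue and white marker pen, round, 17 x 135 x 16 mm, long axis y, origin under its middle; may roll. Grip near the middle. May be absent.
- burner_pen: Cork-handled burning pen, 19 x 124 x 19 mm, long axis y; origin under its middle; the cork handle runs from y = -30 to +62 mm, 19 mm across: grip it at about y = +15 mm. May be absent.
- scraper: Scraper with red handle, 28 x 140 x 14 mm, long axis y; origin under its middle; the handle, 22 mm wide and 14 mm high, runs from y = -28 to +70 mm: grip it at about y = +15 mm. May be absent.
- awl: Awl with brown wooden handle, 26 x 120 x 26 mm, long axis y; origin under its middle; handle from y = 0 to +60 mm, 26 mm across, tip at y = -60: grip it at about y = +25 mm. May be absent.
- gourd: Small brown gourd, 61 mm across, 48 mm high, standing behind the chest on the stay's side; bystander, leave alone.
- tape: Roll of masking tape, 98 mm across, 25 mm high, lying on the handwheel's side; bystander, leave alone.

How it is judged:
By the outcome, as a careful person would: the job done as asked, in the order asked, and still so for the second after the job is handed in, with the robot touching nothing.
Of marker, burner_pen, scraper, awl only 3 to 4 are there at a start; the rules pass over those that are not, and their reading is None.
At some moment in a run one of marker, burner_pen, scraper, awl may be knocked a few centimetres aside while the robot is not near it.
Once in a run the grip may slacken for a moment while it holds something.
It also fails if it takes over 210 s, if anything falls off the work surface, if the arm or the gripper's body presses on something with over 40 N, if the wrist force passes 120 N, or if a joint passes its speed limit or range.

## Robot

A 6-joint arm with a two-finger parallel gripper is mounted at the origin on the work surface; the furniture and walls round the work are solid. World frame = base frame: x ahead of the robot, y to its left, z up, the work surface at z = 0. Lengths are in m, angles in degrees, forces in N, time in s.
With the tool pointing down it reaches from about 0.275 to 0.975 m from the base axis. Payload 8.4 kg.
Tool frame: the origin (TCP) lies at the centre of the arm's flange, where the gripper is bolted on; the fingertips stand 190 mm ahead of it and the grasp point (between the pads) lies 171 mm ahead of it; z points along the fingers, y is the direction in which the jaws open and shut (so a half turn about z gives the same grasp; the last joint's range is limited). The gripper opens to 92 mm and grips with 3 to 60 N. Pads are 20 mm wide; open, the fingers measure 128 mm over their backs; the gripper's body (75 mm by 189 mm) begins 69 mm behind the grasp point.
Start: joints at [76.753, 20.225, 93.587, -0, 66.188, -0.138], TCP at [0.142, 0.609, 0.405] pointing down, gripper open.
Joint ranges: [-150.9, 150.9], [-52.94, 120.26], [3.33, 152.33], [-74.26, 254.26], [0, 154.13], [-172.89, 172.89]. Speed limits (degrees/s): [127.2, 127.2, 159.86, 180, 180, 180].

## Interface

Orientations are given as [roll, pitch, yaw] about the fixed x, y, z axes, in that order (R = Rz(yaw) Ry(pitch) Rx(roll)).
In Python, from rig import telemetry, cams, order gives the robot as it stands.
- The arm moves only by the tool send_rows, never from a script. Its argument "plan" is one flat list of numbers, 4 for each row, row after row: the shift along the world's x, y, z in cm, then the turn about the world's z in rad. In form: [dx, dy, dz, turn, dx, dy, dz, turn, ...]. A call has 1 to 20 rows; each row is the pose to reach, as a shift and turn from the pose commanded when the call began; what a row does not reach only later rows make up. A row lasts 1/8 s, in which the tool goes at most 62.5 mm and 10.7 degrees, less where a joint would pass 70% of its speed; a pose out of reach is approached as far as the arm can. A call with a gripper value outside its range is refused whole. "gripper" is the finger opening in cm, from 0 to 9.19, set as the call begins (left out, the last holds). The fingers move at their own pace and stop on an object; "squeeze" is the grip in N (left out, the last holds). Time passes only in rows, so rows that repeat a pose let the fingers close. It gives the time, the measured TCP pose, the force and the opening at its end, in the units of the state.
- telemetry.get_obs(): the state, without advancing time (a new reading comes with each control period).
- cams.capture(name): name is "scene" or "top" or "wrist"; returns (picture, depth): 400x640x3 uint8, red, green, blue; 400x640 float32, m along the optical axis (not along the pixel's ray), 0 where there is no reading.
- cams.camera_params(name): a dict with "K" (3x3 intrinsics, pixels), "position" and "attitude" of the camera in the world; the wrist camera has in their place "T_tool_cam" (4x4, takes a point from camera to tool coordinates, whose origin is the TCP and whose axes are the flange's). Camera axes: x right, y down, z forward; pixel columns grow to the right and rows downward; lengths in m; the calibration is good to about 2 mm. A picture is of the moment at which its call begins: read the wrist's pose just before it. camera_params takes no time and is no camera call.
- order.sign_off(): hands the job in, once; it reports no verdict.
Trained networks look in the newest picture that a camera, given by its name, has taken for a name from the list of things; names that differ only in an ending like _2 or _b are one class to them, and where a whole thing is asked for, a point or a joint stands for the part that bears it (a point fixed in the world has none). Each returns a list of dicts, best first, with "score" (0 to 1); they miss things now and then, are a little off and sometimes report something else, mostly with a low value. They report only what shows in the picture. A call takes as long as a camera call.
- cams.trace(camera, name): "mask" (400x640 bool, what is visible of it) and "at" ([column, row] in pixels, amid what is visible of it).
The state is a dict: "time_s": time; "q": joint angles; "qvel": joint speeds; "joint_efforts": joint torques, N m; "tool_pos": TCP position; "orientation": TCP orientation; "contact_force": force on the tool from outside, world axes, zero at the start; "moment": the same for the moment, N m; "opening": finger opening in m.
Only numpy, scipy, OpenCV 4.12 (cv2) and the standard library are available. Lean on these libraries where they do the work, as an engineer would, in place of code of your own. Each camera call takes 0.05 s, during which the arm holds its last target.

## Working session

There is one attempt and no reset: what is moved stays moved. The work goes in short steps, Python scripts to look and compute and a tool call to move; the robot and the scene stay as the last step left them, time stands still between calls to the robot, and variables do not carry over. Pictures are saved under pics/ and viewed, and the job is handed in when it is done.

Besides the shell and the picture viewer there is one more tool, called after "Request:" by a JSON object that holds its "fn" and its "kwargs". send_rows: Moves the arm, as the interface text tells. Its arguments: {"type":"object","properties":{"plan":{"type":"array"},"gripper":{"type":"number"},"squeeze":{"type":"number"}},"required":["plan"]}

```bash
mkdir -p pics; ls; cat > h.py <<'E'
import numpy as np, cv2, json
from scipy.spatial.transform import Rotation as R
from rig import telemetry, cams, order
def Tcam(name, obs=None):
    p=cams.camera_params(name)
    if 'T_tool_cam' in p:
        o=obs or telemetry.get_obs()
        T=np.eye(4);T[:3,:3]=R.from_euler('xyz',o['orientation'],degrees=True).as_matrix();T[:3,3]=o['tool_pos']
        return np.array(p['K']),T@np.array(p['T_tool_cam'])
    T=np.eye(4);a=np.array(p['attitude'])
    T[:3,:3]=a if a.shape==(3,3) else R.from_euler('xyz',a,degrees=True).as_matrix()
    T[:3,3]=p['position'];return np.array(p['K']),T
def cloud(depth,K,T):
    v,u=np.mgrid[:depth.shape[0],:depth.shape[1]]
    z=depth;P=np.stack([(u-K[0,2])/K[0,0]*z,(v-K[1,2])/K[1,1]*z,z],-1)
    W=P@T[:3,:3].T+T[:3,3];W[z<=0]=np.nan
    return W
def save(img,n): cv2.imwrite(f'pics/{n}.png',img[:,:,::-1])
def look(name,n=None):
    o=telemetry.get_obs();K,T=Tcam(name,o);img,d=cams.capture(name)
    if n: save(img,n)
    return img,d,cloud(d,K,T),K,T
E
python3 - <<'E'
from h import *
print(telemetry.get_obs())
for c in ['scene','top','wrist']:
    p=cams.camera_params(c);print(c,p)
    look(c,c+'0')
E
```

```text
pics
{'time_s': 0.0, 'q': array([ 7.67535956e+01,  2.02633764e+01,  9.36284244e+01,  4.27746723e-04,
        6.61873297e+01, -1.37891491e-01]), 'qvel': array([-0.05387029,  0.00789921,  0.03313377, -0.03196623,  0.13576017,
        0.01652457]), 'joint_efforts': array([-1.15382038e-03, -5.93841183e+01, -3.34202921e+01,  6.96241879e-02,
        2.35369377e-02, -1.17892778e-04]), 'tool_pos': array([0.14169837, 0.60849206, 0.40395868]), 'orientation': array([-1.79920871e+02, -5.81532787e-04,  1.66891314e+02]), 'contact_force': array([ 0.19179366,  0.99529259, -0.39442901]), 'moment': array([ 0.01336483, -0.03885919, -0.01542738]), 'opening': 0.09206042722372511}
scene {'K': array([[507.51595784,   0.        , 318.9015183 ],
       [  0.        , 507.51595784, 188.96142719],
       [  0.        ,   0.        ,   1.        ]]), 'position': array([-0.16101731, -0.4772476 ,  0.9417312 ]), 'attitude': array([-129.75059854,   -1.19726843,  -48.34059128])}
top {'K': array([[477.25510858,   0.        , 320.50293647],
       [  0.        , 477.25510858, 201.87470979],
       [  0.        ,   0.        ,   1.        ]]), 'position': array([0.37473273, 0.11844539, 1.30119933]), 'attitude': array([-170.9990442 ,    0.7941906 ,  -91.35695588])}
wrist {'K': array([[336.4555839 ,   0.        , 319.26515214],
       [  0.        , 336.4555839 , 205.13551556],
       [  0.        ,   0.        ,   1.        ]]), 'T_tool_cam': array([[ 3.50706940e-05, -9.59606469e-01, -2.81345737e-01,
         8.01017781e-02],
       [ 9.99999766e-01,  2.25853524e-04, -6.45681783e-04,
         8.73382414e-05],
       [ 6.83143342e-04, -2.81345648e-01,  9.59606252e-01,
         1.98236037e-02],
       [ 0.00000000e+00,  0.00000000e+00,  0.00000000e+00,
         1.00000000e+00]])}
```

View pics/scene0.png

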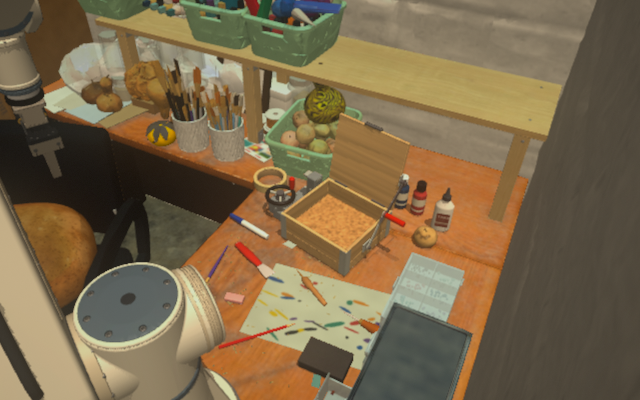

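View pics/top0.png

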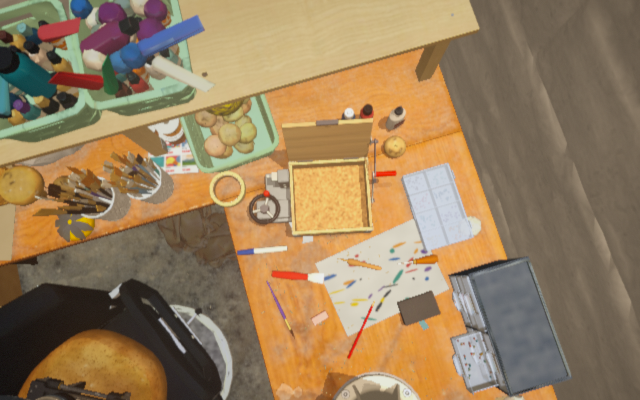

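View pics/wrist0.png

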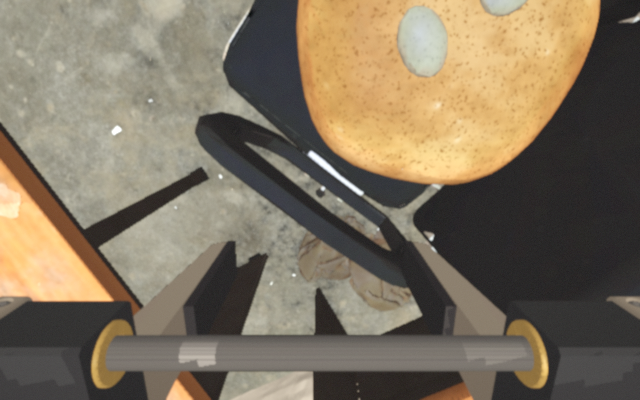

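The scene shows four tools: marker (top image 263,250), scraper (300,276), burning pen (360,263) and awl (425,261). The chest is at about (330,198), the handwheel at (265,208), the red pin at (386,173), and the gourd and tape sit apart.

```bash
python3 - <<'E'
from h import *
np.set_printoptions(precision=4,suppress=True)
for cam in ['top','scene']:
    img,d,W,K,T=look(cam)
    ov=img.copy()
    for n in ['marker','burner_pen','scraper','awl','chest','lid','handwheel','crank_grip','knee_pin','gourd','tape','bolt','stay_knee']:
        r=cams.trace(cam,n)
        for k in r[:2]:
            m=k['mask'];P=W[m];P=P[~np.isnan(P[:,0])]
            if len(P)<5: print(cam,n,k['score'],k['at'],'few');continue
            c=np.median(P,0)
            q=P[P[:,2]<c[2]+.05][:,:2];q=q-q.mean(0);e,v=np.linalg.eigh(q.T@q)
            print(cam,n,round(k['score'],2),k['at'],m.sum(),'med',c,'rng',P.min(0),P.max(0),'ax',round(np.degrees(np.arctan2(v[1,1],v[0,1])),1))
            if k['score']>.5: ov[m]=ov[m]//2+np.array([0,127,0],np.uint8)
    save(ov,'ov_'+cam)
print(telemetry.get_obs()['time_s'])
E
```

```text
top marker 0.66 [262.8, 252.1] 266 med [0.4529 0.2898 0.0154] rng [ 0.4425  0.2271 -0.0021] [0.4634 0.3566 0.0231] ax 94.0
top burner_pen 0.53 [360.6, 264.1] 208 med [0.4087 0.027  0.0161] rng [ 0.3937 -0.0256 -0.0016] [0.4249 0.0749 0.0244] ax 75.7
top burner_pen 0.3 [296.6, 277.4] 353 med [0.3819 0.1962 0.0122] rng [0.3658 0.1322 0.0012] [0.3979 0.2661 0.0195] ax 83.6
top scraper 0.6 [297.2, 276.5] 417 med [0.3819 0.1937 0.0117] rng [ 0.3632  0.1294 -0.0016] [0.398  0.2661 0.0195] ax 83.4
top scraper 0.17 [378.1, 173.5] 176 med [ 0.6313 -0.0185  0.1234] rng [ 0.6111 -0.0589 -0.0036] [ 0.7024 -0.0013  0.184 ] ax -136.2
top awl 0.57 [422.4, 262.4] 246 med [ 0.4149 -0.139   0.0217] rng [ 0.4044 -0.1738 -0.0059] [ 0.4308 -0.0794  0.032 ] ax 96.2
top chest 0.91 [322.5, 182.0] 11452 med [0.6276 0.1214 0.0517] rng [ 0.4861 -0.0711 -0.0069] [0.8225 0.3291 0.2849] ax 98.4
top lid 0.7 [327.8, 138.1] 3325 med [0.7015 0.1083 0.2021] rng [ 0.678  -0.011  -0.0002] [0.8178 0.2129 0.2849] ax 92.1
top lid 0.62 [393.2, 147.0] 334 med [ 0.7243 -0.0762  0.0365] rng [ 0.7004 -0.1049  0.0186] [ 0.755  -
[... 2365 characters left out ...]
1215] rng [ 0.5738 -0.0635 -0.0006] [0.7899 0.0446 0.1781] ax -156.8
scene gourd 0.75 [422.2, 235.8] 423 med [ 0.7134 -0.0837  0.0313] rng [ 0.6938 -0.1085 -0.0024] [ 0.7725 -0.0348  0.0486] ax 93.6
scene tape 0.62 [264.4, 173.0] 453 med [0.6303 0.3989 0.0207] rng [ 0.569   0.3383 -0.0036] [0.6754 0.46   0.0298] ax -171.0
scene tape 0.42 [306.7, 174.8] 23 med [0.6318 0.2482 0.1051] rng [0.621  0.2422 0.1018] [0.6402 0.2553 0.1085] ax -165.3
scene bolt 0.53 [306.1, 173.8] 32 med [0.6324 0.246  0.1047] rng [0.621  0.2076 0.1003] [0.6432 0.2553 0.1085] ax 89.9
scene stay_knee 0.42 [395.8, 194.3] 83 med [ 0.6695 -0.0087  0.1498] rng [ 0.6352 -0.0121  0.065 ] [0.7899 0.0502 0.1781] ax -162.1
1.55
```

```bash
python3 - <<'E'
from h import *
np.set_printoptions(precision=4,suppress=True)
from scipy.optimize import minimize
for cam in ['top','scene']:
    img,d,W,K,T=look(cam)
    m=(abs(W[...,2]-.085)<.006)&(W[...,0]>.44)&(W[...,0]<.72)&(W[...,1]>-.04)&(W[...,1]<.228)
    P=W[m][:,:2];print(cam,m.sum(),P.min(0),P.max(0), cv2.minAreaRect(P.astype(np.float32)))
    # fit rect: points lie within band walls; center-line rect 182x198, within x<+95
    def cost(p):
        c,s=np.cos(p[2]),np.sin(p[2]);Q=(P-p[:2])@np.array([[c,-s],[s,c]])
        dd=np.minimum(abs(abs(Q[:,0])-.091),abs(abs(Q[:,1])-.099))
        o=np.maximum(abs(Q[:,0])-.095,0)+np.maximum(abs(Q[:,1])-.103,0)
        return np.mean(np.minimum(np.maximum(dd-.003,0)+o,.01))
    best=min((minimize(cost,[x,y,a],method='Nelder-Mead',options=dict(xatol=1e-5,fatol=1e-8,maxiter=2000)) for x in (.575,.585,.595) for y in(.1,.11) for a in(-.08,0,.08)),key=lambda r:r.fun)
    print(best.x,best.fun, np.degrees(best.x[2]))
    mm=(abs(W[...,2]-.036)<.012)&(W[...,0]>.5)&(W[...,0]<.66)&(W[...,1]>.02)&(W[...,1]<.19)
    print('floor z',np.median(W[mm][:,2]))
    # red pin
    hsv=cv2.cvtColor(img,cv2.COLOR_RGB2HSV)
    red=((hsv[...,0]<6)|(hsv[...,0]>174))&(hsv[...,1]>170)&(hsv[...,2]>90)
    for nm,b in dict(pin=(.52,.68,-.08,.0,.05,.2),knob=(.5,.65,.23,.34,.06,.12)).items():
        s=red&(W[...,0]>b[0])&(W[...,0]<b[1])&(W[...,1]>b[2])&(W[...,1]<b[3])&(W[...,2]>b[4])&(W[...,2]<b[5])
        Q=W[s];print(nm,s.sum(),Q.mean(0),Q.min(0),Q.max(0))
    for z0,z1 in((.055,.066),):
        s=(W[...,2]>z0)&(W[...,2]<z1)&(W[...,0]>.5)&(W[...,0]<.65)&(W[...,1]>.22)&(W[...,1]<.35)
        print('wheel',cv2.minEnclosingCircle(W[s][:,:2].astype(np.float32)))
    big=cv2.resize(img[120:290,220:450] if cam=='top' else img[100:340,220:440],None,fx=3 if cam=='top' else 2.4,fy=3 if cam=='top' else 2.4,interpolation=cv2.INTER_CUBIC);save(big,'z_'+cam)
E
```

```text
top 1023 [ 0.486  -0.0063] [0.6856 0.2268] ((0.586799144744873, 0.10929795354604721), (0.19419294595718384, 0.23206932842731476), 2.330392599105835)
[0.5855 0.1062 0.0351] 0.00048399567593814744 2.009884712570942
floor z 0.03688179111112566
pin 58 [ 0.6299 -0.0337  0.1237] [ 0.6259 -0.0583  0.1151] [ 0.6358 -0.0109  0.1298]
knob 24 [0.5918 0.2695 0.0979] [0.5868 0.2631 0.0609] [0.5973 0.2798 0.1052]
wheel ((0.573868989944458, 0.26401886343955994), 0.06255176663398743)
scene 1121 [ 0.482  -0.0092] [0.6902 0.228 ] ((0.5851742625236511, 0.10841904580593109), (0.20168858766555786, 0.23622901737689972), 2.307682514190674)
[0.5831 0.104  0.0352] 0.0012985593618308898 2.014104405035554
floor z 0.036299454053768665
pin 99 [ 0.6265 -0.0391  0.1209] [ 0.6203 -0.0636  0.1104] [ 0.6339 -0.0128  0.1269]
knob 44 [0.5892 0.2644 0.0875] [0.5843 0.26   0.0677] [0.5956 0.2714 0.1021]
wheel ((0.5713523030281067, 0.2641245126724243), 0.060315005481243134)
```

View pics/z_top.png

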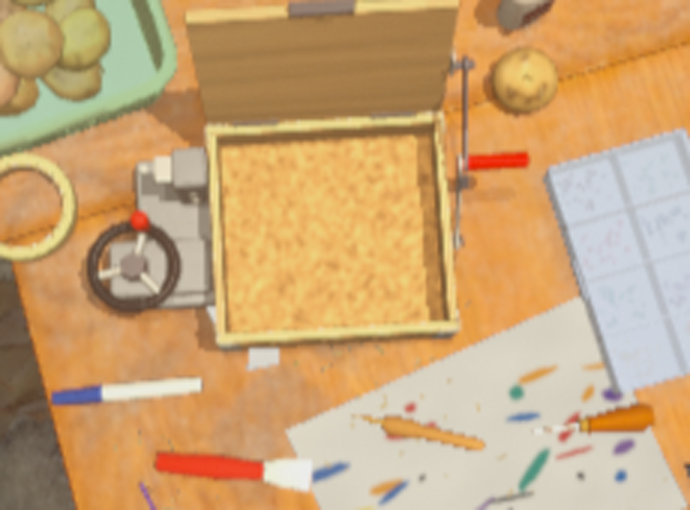

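View pics/z_scene.png

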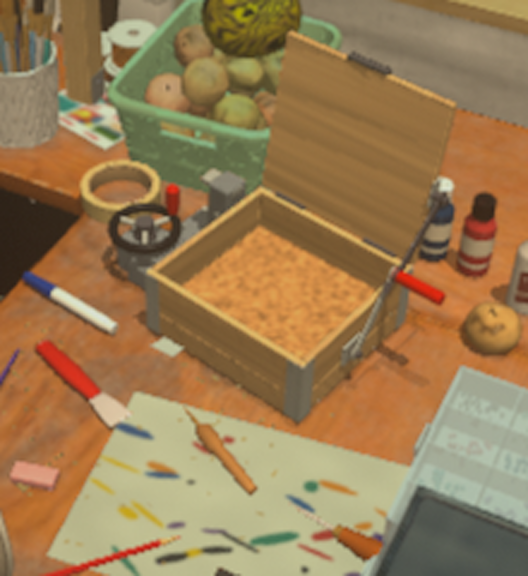

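Request:
{"fn": "send_rows", "kwargs": {"plan": [31,-32,-4,-1.27,31,-32,-4,-1.27,31,-32,-4,-1.27,31,-32,-4,-1.27,31,-32,-4,-1.27,31,-32,-4,-1.27,31,-32,-4,-1.27,31,-32,-4,-1.27,31,-32,-4,-1.27,31,-32,-4,-1.27,31,-32,-4,-1.27,31,-32,-4,-1.27,31,-32,-4,-1.27,31,-32,-4,-1.27], "gripper": 6}}

```text
time_s: 3.4
tool_pos: [0.4516, 0.2889, 0.3647]
orientation: [180.0, 0.0, 94.1]
contact_force: [0.0, 0.4, 0.5]
opening: 0.0602
```

```bash
cat >> h.py <<'E'
HW=dict(marker=(.135,0),burner_pen=(.124,.015),scraper=(.140,.015),awl=(.120,.025))
def refine(name,n=None,cam='wrist',hmin=.005,near=None,zoff=0):
    """world pose of a tool: uses net mask (dilated) & height"""
    img,d,W,K,T=look(cam)
    r=cams.trace(cam,name)
    out=[]
    ov=img.copy()
    for k in r[:3]:
        m=cv2.dilate(k['mask'].astype(np.uint8),np.ones((7,7)))>0
        s=m&(W[...,2]>hmin+zoff)&(W[...,2]<.04+zoff)
        if s.sum()<20: print(name,k['score'],'few');continue
        # largest component
        nn,lab,st,_=cv2.connectedComponentsWithStats(s.astype(np.uint8))
        s=lab==1+np.argmax(st[1:,4])
        P=W[s];rect=cv2.minAreaRect(P[:,:2].astype(np.float32))
        box=cv2.boxPoints(rect);e=[box[1]-box[0],box[2]-box[1]];L=max(e,key=np.linalg.norm)
        c=np.array(rect[0]);ax=L/np.linalg.norm(L)
        t=(P[:,:2]-c)@ax; w=(P[:,:2]-c)@np.array([-ax[1],ax[0]])
        prof=[np.ptp(w[(t>a)&(t<=a+.02)]) if ((t>a)&(t<=a+.02)).sum()>3 else 0 for a in np.arange(-.07,.07,.02)]
        print(name,round(k['score'],2),k['at'],'c',c.round(4),'size',np.round(rect[1],4),'ang',round(float(np.degrees(np.arctan2(ax[1],ax[0]))),1),'zmax',P[:,2].max().round(4),'prof mm',np.round(np.array(prof)*1000,0))
        ov[s]=ov[s]//2+np.array([0,127,0],np.uint8)
    if n: save(ov,n)
    o=telemetry.get_obs();print('t',o['time_s'],'tcp',o['tool_pos'].round(4),o['orientation'].round(2),'q',o['q'].round(1),'open',round(o['opening'],4),'F',o['contact_force'].round(1))
E
python3 - <<'E'
from h import *
refine('marker','m1'); refine('marker','m1t','top')
img,d,W,K,T=look('scene')
E
```

```text
marker 0.89 [320.3, 179.7] c [0.4511 0.2913] size [0.015 0.135] ang -85.7 zmax 0.0182 prof mm [13. 15. 15. 13. 14. 14. 14.  0.]
marker 0.19 [437.5, 224.3] c [0.6274 0.2584] size [0.0196 0.0482] ang -60.8 zmax 0.0397 prof mm [ 0.  0. 20. 17. 12.  0.  0.  0.]
t 3.5 tcp [0.4517 0.2887 0.3647] [180.    -0.    94.13] q [ 32.4  14.9 106.7   0.   58.4  28.3] open 0.06 F [-0.7  0.   0.3]
marker 0.63 [281.6, 248.5] c [0.4581 0.2386] size [0.016  0.0278] ang -73.1 zmax 0.0214 prof mm [ 0.  0. 15. 16.  9.  0.  0.  0.]
marker 0.39 [266.9, 206.3] c [0.6073 0.2611] size [0.054  0.0137] ang 43.8 zmax 0.0385 prof mm [ 0.  0. 10. 14. 13.  0.  0.  0.]
t 3.6 tcp [0.4518 0.2887 0.3647] [-180.     -0.     94.12] q [ 32.4  14.9 106.7   0.   58.4  28.3] open 0.0599 F [ 0.9 -0.8  0.1]
```

View pics/m1.png

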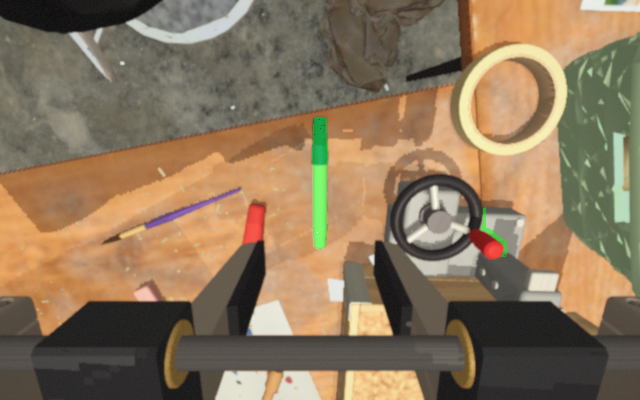

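The wrist picture shows the marker at (320,180), squarely between the fingers, with its measured centre within 3 mm of the grip point.

Request:
{"fn": "send_rows", "kwargs": {"plan": [0,0,-6,0,0,0.2,-11,0,0,0.2,-15,0,0,0.2,-16.5,0,0,0.2,-17,0,0,0.2,-17,0], "gripper": 4.5}}

```text
time_s: 4.4
tool_pos: [0.4523, 0.291, 0.1956]
orientation: [179.9, -0.0, 94.1]
contact_force: [0.9, -0.2, 0.3]
opening: 0.045
```

Request:
{"fn": "send_rows", "kwargs": {"plan": [0,0,0,0,0,0,0,0,0,0,0,0,0,0,0,0,0,0,2,0,0,0,6,0,0,0,11,0,0,0,14,0,0,0,14,0], "gripper": 0.5, "squeeze": 25}}

```text
time_s: 5.52
tool_pos: [0.4523, 0.2911, 0.3369]
orientation: [179.8, -0.1, 94.1]
contact_force: [1.0, 0.7, -0.7]
opening: 0.0145
```

Request:
{"fn": "send_rows", "kwargs": {"plan": [1,-1,1,0.18,3,-3,2,0.36,5,-5,2,0.54,8,-8,2,0.72,10,-10,2,0.9,12,-12,2,1.08,13,-13,2,1.26,13,-13,2,1.44,13,-13,2,1.535,13,-13,2,1.535,13,-13,0,1.535]}}

```text
time_s: 6.9
tool_pos: [0.5821, 0.1608, 0.3347]
orientation: [180.0, 0.1, -178.1]
contact_force: [0.2, -0.0, -0.3]
opening: 0.0145
```

```bash
python3 - <<'E'
from h import *
look('wrist','m2');o=telemetry.get_obs();print(o['tool_pos'],o['orientation'],o['opening'],o['q'])
E
```

```text
[0.58090056 0.16053769 0.33132722] [-1.79956293e+02 -1.78741922e-01 -1.78068712e+02] 0.01461819054735155 [ 1.53063973e+01  2.27503683e+01  1.00099973e+02 -1.39499646e-03
  5.73336629e+01 -7.66242036e+01]
```

View pics/m2.png

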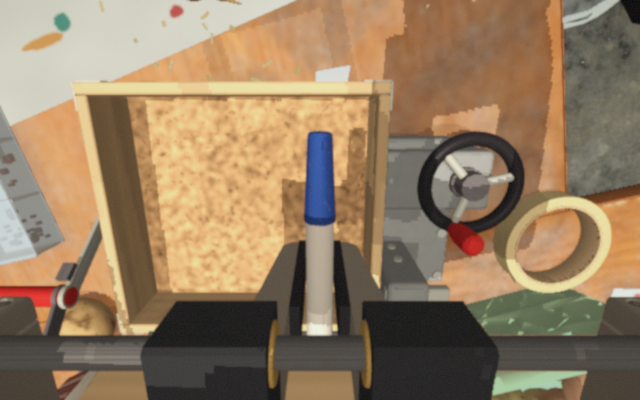

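Request:
{"fn": "send_rows", "kwargs": {"plan": [0,0,-3,0,0,0,-6,0,0,0,-8.5,0,0,0,-9.5,0,0,0,-9.8,0,0,0,-9.8,0]}}

```text
time_s: 7.7
tool_pos: [0.582, 0.1608, 0.2372]
orientation: [180.0, 0.0, -177.9]
contact_force: [-0.4, -0.4, -0.3]
opening: 0.0147
```

Request:
{"fn": "send_rows", "kwargs": {"plan": [0,0,0,0,0,0,0,0,0,0,0,0,0,0,3,0,0,0,7,0,0,0,11,0,0,0,12,0], "gripper": 2.6}}

```text
time_s: 8.57
tool_pos: [0.5824, 0.1609, 0.3595]
orientation: [179.9, 0.3, -177.9]
contact_force: [-0.3, 0.6, 0.8]
opening: 0.026
```

```bash
python3 - <<'E'
from h import *
look('wrist','m3')
for n in ['burner_pen','scraper','awl']:refine(n,None,'top')
E
```

```text
burner_pen 0.73 [349.4, 132.8] c [0.8238 0.0933] size [0.0057 0.0025] ang 84.6 zmax 0.0069 prof mm [0 0 0 0 0 0 0 0]
t 8.725 tcp [0.5815 0.1607 0.3562] [-1.8000e+02 -1.0000e-02 -1.7793e+02] q [ 15.3  21.1  98.9  -0.   59.9 -76.8] open 0.0258 F [ 0.2  0.5 -0.3]
scraper 0.72 [280.1, 277.3] c [0.3876 0.2372] size [0.0579 0.0219] ang 82.4 zmax 0.0198 prof mm [ 0.  0. 20. 22. 22.  0.  0.  0.]
t 8.825 tcp [0.5812 0.1606 0.3551] [-1.7997e+02 -1.3000e-01 -1.7792e+02] q [ 15.3  21.2  99.   -0.   59.9 -76.8] open 0.026 F [0.2 0.3 0. ]
awl 0.68 [426.3, 260.0] c [ 0.4178 -0.1384] size [0.0253 0.0729] ang -88.1 zmax 0.0344 prof mm [ 0.  3. 19. 22. 25. 16.  0.  0.]
awl 0.31 [259.8, 209.8] c [0.5258 0.2651] size [0.003  0.0181] ang -71.4 zmax 0.0324 prof mm [0. 0. 0. 3. 0. 0. 0. 0.]
t 8.925 tcp [0.5814 0.1606 0.3551] [-1.7996e+02 -1.4000e-01 -1.7792e+02] q [ 15.3  21.2  99.   -0.   60.  -76.8] open 0.0259 F [ 0.2 -0.4 -0.4]
```

View pics/m3.png

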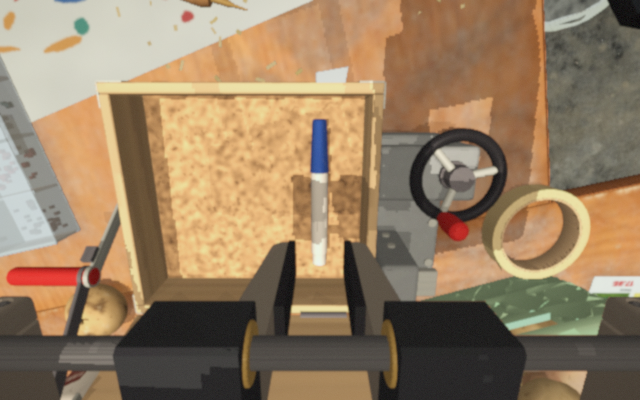

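Marker is lying in the chest at (320,195). Next: scraper.

Request:
{"fn": "send_rows", "kwargs": {"plan": [-2,0,0,-0.18,-5,1,0,-0.36,-8,2,0,-0.54,-11,3,0,-0.72,-14,4,0,-0.9,-17,5,0,-1.08,-20,5,0,-1.26,-20,5,0,-1.44,-20,5,0,-1.62,-20,5,0,-1.71,-20,5,0,-1.71], "gripper": 5}}

```text
time_s: 10.3
tool_pos: [0.3816, 0.2106, 0.356]
orientation: [-179.9, 0.0, 84.1]
contact_force: [0.4, 0.1, 0.2]
opening: 0.0503
```

```bash
python3 - <<'E'
from h import *
refine('scraper','s1')
E
```

```text
scraper 0.62 [322.0, 199.5] c [0.3792 0.1967] size [0.1386 0.0269] ang 84.3 zmax 0.0156 prof mm [27. 23. 17. 20. 21. 20. 18.  0.]
t 10.4 tcp [0.3817 0.2106 0.3562] [-1.7996e+02  3.0000e-02  8.4220e+01] q [ 28.7   6.7 118.5  -0.   54.9  34.5] open 0.0499 F [ 0.3  0.2 -0.1]
```

View pics/s1.png

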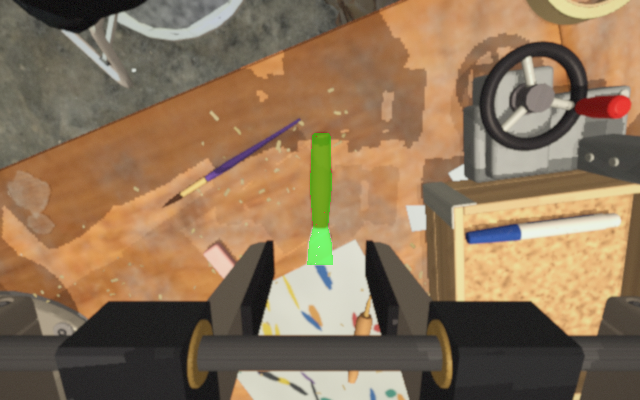

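Scraper lies at (322,200) between the fingers, with the handle toward +y.

Request:
{"fn": "send_rows", "kwargs": {"plan": [0,0,-6,0,-0.1,0.1,-11,0,-0.1,0.1,-14.5,0,-0.1,0.1,-15.8,0,-0.1,0.1,-16.2,0,-0.1,0.1,-16.2,0]}}

```text
time_s: 11.15
tool_pos: [0.3812, 0.212, 0.1954]
orientation: [179.9, -0.0, 84.1]
contact_force: [-0.0, -0.3, 0.1]
opening: 0.0497
```

Request:
{"fn": "send_rows", "kwargs": {"plan": [0,0,0,0,0,0,0,0,0,0,0,0,0,0,0,0,0,0,2,0,0,0,6,0,0,0,11,0,0,0,14,0,0,0,14,0], "gripper": 1, "squeeze": 25}}

```text
time_s: 12.28
tool_pos: [0.3813, 0.2121, 0.3367]
orientation: [179.8, -0.2, 84.1]
contact_force: [-0.2, 0.0, -0.2]
opening: 0.0214
```

Request:
{"fn": "send_rows", "kwargs": {"plan": [1,-1,1,0.18,3,-3,2,0.36,6,-5,2,0.54,9,-8,2,0.72,12,-10,2,0.9,14,-12,2,1.08,16,-14,2,1.26,18,-16,2,1.44,18.5,-16.3,2,1.62,18.5,-16.3,2,1.71,18.5,-16.3,0,1.71]}}

```text
time_s: 13.65
tool_pos: [0.5659, 0.0486, 0.3337]
orientation: [-180.0, 0.0, -177.9]
contact_force: [0.7, 0.4, -0.7]
opening: 0.022
```

```bash
python3 - <<'E'
from h import *
look('wrist','s2');o=telemetry.get_obs();print(o['tool_pos'],o['orientation'],o['opening'],o['q'])
E
```

```text
[0.56468302 0.04851615 0.33049793] [-179.98890045   -0.25325631 -177.92317003] 0.022071897762982236 [ 4.75878272e+00  1.99067740e+01  1.04619957e+02  9.23196537e-04
  5.57267668e+01 -8.73185934e+01]
```

View pics/s2.png

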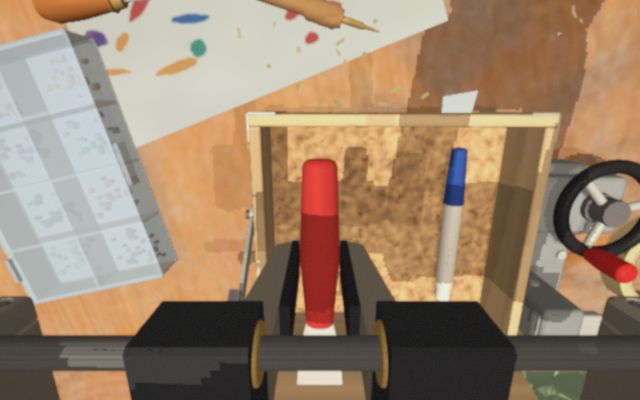

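Request:
{"fn": "send_rows", "kwargs": {"plan": [0,0,-3,0,0,0,-6,0,0,0,-8.5,0,0,0,-9.5,0,0,0,-9.7,0,0,0,-9.7,0]}}

```text
time_s: 14.45
tool_pos: [0.566, 0.0488, 0.2382]
orientation: [180.0, 0.0, -177.9]
contact_force: [-0.1, 0.2, 0.2]
opening: 0.0219
```

Request:
{"fn": "send_rows", "kwargs": {"plan": [0,0,0,0,0,0,0,0,0,0,0,0,0,0,3,0,0,0,7,0,0,0,11,0,0,0,12,0], "gripper": 3.2}}

```text
time_s: 15.32
tool_pos: [0.5664, 0.0488, 0.3604]
orientation: [180.0, 0.3, -177.9]
contact_force: [-0.2, 0.7, -0.5]
opening: 0.032
```

```bash
python3 - <<'E'
from h import *
look('wrist','s3')
for n in ['burner_pen','awl']:refine(n,None,'top');refine(n,None,'scene')
E
```

```text
t 15.475 tcp [0.5655 0.0487 0.3573] [-180.     -0.   -177.92] q [  4.8  18.1 103.3  -0.   58.6 -87.3] open 0.0321 F [ 0.4 -0.1 -0.8]
burner_pen 0.55 [309.3, 290.5] c [0.407  0.0248] size [0.1062 0.022 ] ang 71.6 zmax 0.0224 prof mm [12. 12. 15. 16. 19. 21.  3.  0.]
burner_pen 0.16 [352.4, 230.2] c [0.6034 0.0581] size [0.1347 0.0455] ang 2.4 zmax 0.04 prof mm [42. 44. 42. 41. 44. 44. 42.  0.]
t 15.575 tcp [0.5652 0.0487 0.3562] [-1.7999e+02 -1.3000e-01 -1.7792e+02] q [  4.8  18.2 103.4  -0.   58.6 -87.3] open 0.0321 F [ 0.3 -0.3  0.1]
t 15.675 tcp [0.5654 0.0487 0.3562] [-1.7999e+02 -1.4000e-01 -1.7793e+02] q [  4.8  18.2 103.4  -0.   58.6 -87.3] open 0.0319 F [ 0.   0.3 -0.8]
awl 0.53 [369.5, 326.1] c [ 0.4097 -0.1253] size [0.0218 0.0682] ang -85.0 zmax 0.0302 prof mm [ 0.  0. 10. 16. 22. 14.  0.  0.]
t 15.775 tcp [0.5655 0.0487 0.3566] [-1.7999e+02 -1.1000e-01 -1.7792e+02] q [  4.8  18.1 103.3  -0.   58.6 -87.3] open 0.032 F [-0.3  0.1 -0.9]
```

View pics/s3.png

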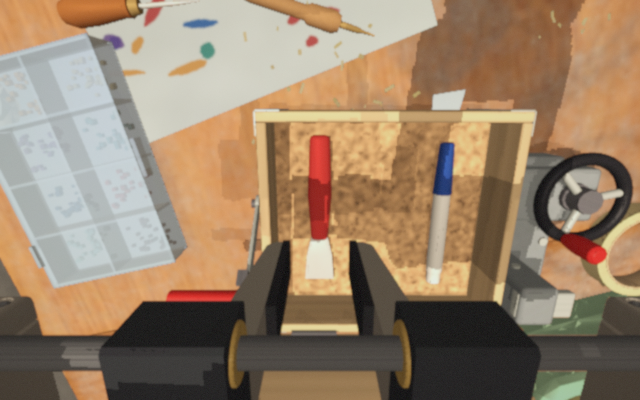

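Request:
{"fn": "send_rows", "kwargs": {"plan": [-2,0,0,-0.18,-5,-1,0,-0.36,-8,-2,0,-0.54,-11,-3,0,-0.72,-14,-3.8,0,-0.9,-16,-3.8,0,-1.08,-16,-3.8,0,-1.26,-16,-3.8,0,-1.44,-16,-3.8,0,-1.62,-16,-3.8,0,-1.8,-16,-3.8,0,-1.87,-16,-3.8,0,-1.87], "gripper": 5}}

```text
time_s: 17.27
tool_pos: [0.4057, 0.0107, 0.3574]
orientation: [-180.0, 0.0, 75.0]
contact_force: [0.3, 0.0, -0.3]
opening: 0.05
```

```bash
python3 - <<'E'
from h import *
refine('burner_pen','b1')
E
```

```text
burner_pen 0.87 [315.9, 169.0] c [0.4098 0.0324] size [0.1227 0.0183] ang 74.3 zmax 0.0212 prof mm [12. 12. 12. 18. 18.  5.  2.  0.]
t 17.375 tcp [0.4057 0.0107 0.3575] [-1.7998e+02  1.0000e-02  7.5030e+01] q [  1.3   3.7 121.7   0.   54.6  16.3] open 0.0498 F [-0.3  0.1 -1.2]
```

View pics/b1.png

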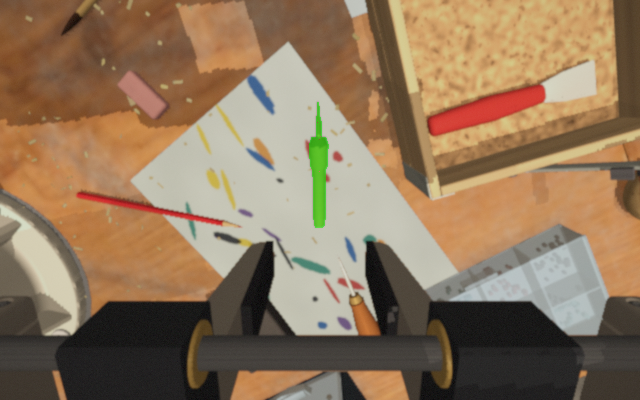

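Burning pen at (316,169), tip toward +y; the grip needs +7 mm in y.

Request:
{"fn": "send_rows", "kwargs": {"plan": [0,0.7,-5,0,0,0.7,-10,0,0,0.7,-14,0,0,0.7,-15.8,0,0,0.7,-16.2,0,0,0.7,-16.2,0]}}

```text
time_s: 18.12
tool_pos: [0.406, 0.0177, 0.1959]
orientation: [180.0, -0.0, 75.0]
contact_force: [-0.4, -0.3, 0.1]
opening: 0.0496
```

Request:
{"fn": "send_rows", "kwargs": {"plan": [0,0,0,0,0,0,0,0,0,0,0,0,0,0,0,0,0,0,2,0,0,0,6,0,0,0,11,0,0,0,15,0,0,0,15,0], "gripper": 0.8, "squeeze": 25}}

```text
time_s: 19.25
tool_pos: [0.4066, 0.0177, 0.3483]
orientation: [179.7, -0.1, 74.9]
contact_force: [0.1, -0.4, -0.2]
opening: 0.0185
```

Request:
{"fn": "send_rows", "kwargs": {"plan": [1,0.5,1,0.18,3,1.5,1,0.36,6,2.5,1,0.54,9,3.5,1,0.72,12,5,1,0.9,14,6,1,1.08,16,7,1,1.26,18,7.7,1,1.44,18.6,7.7,1,1.62,18.6,7.7,1,1.8,18.6,7.7,0,1.87,18.6,7.7,0,1.87]}}

```text
time_s: 20.75
tool_pos: [0.5911, 0.0946, 0.3434]
orientation: [-180.0, -0.2, -178.0]
contact_force: [0.2, 0.3, -0.0]
opening: 0.0186
```

```bash
python3 - <<'E'
from h import *
look('wrist','b2');o=telemetry.get_obs();print(o['tool_pos'],o['orientation'],o['opening'],o['q'])
E
```

```text
[0.591299   0.09465044 0.34408419] [-1.79982621e+02 -1.54465726e-01 -1.78024657e+02] 0.018488165967248157 [ 8.95035569e+00  2.15827141e+01  1.00025398e+02  1.76647942e-03
  5.85473211e+01 -8.30259340e+01]
```

View pics/b2.png

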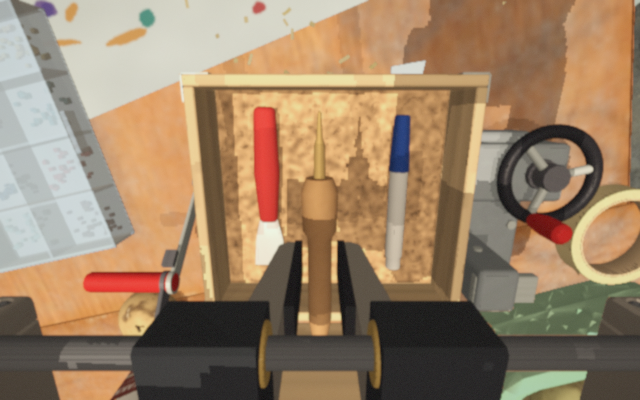

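Request:
{"fn": "send_rows", "kwargs": {"plan": [0,0,-3,0,0,0,-6,0,0,0,-9,0,0,0,-10.4,0,0,0,-10.7,0,0,0,-10.7,0]}}

```text
time_s: 21.55
tool_pos: [0.5921, 0.0948, 0.2393]
orientation: [180.0, 0.0, -177.9]
contact_force: [0.6, 0.9, -0.9]
opening: 0.0185
```

Request:
{"fn": "send_rows", "kwargs": {"plan": [0,0,0,0,0,0,0,0,0,0,0,0,0,0,3,0,0,0,7,0,0,0,11,0,0,0,12,0], "gripper": 2.8}}

```text
time_s: 22.42
tool_pos: [0.5924, 0.0948, 0.3615]
orientation: [180.0, 0.3, -177.9]
contact_force: [0.5, -0.3, 0.6]
opening: 0.028
```

```bash
python3 - <<'E'
from h import *
look('wrist','b3')
for n in ['awl']:refine(n,'a0t','top');refine(n,'a0s','scene')
E
```

```text
awl 0.44 [424.5, 260.2] c [ 0.419  -0.1458] size [0.0279 0.0584] ang -87.2 zmax 0.0312 prof mm [ 0.  0. 21. 27. 25.  0.  0.  0.]
t 22.575 tcp [0.5915 0.0947 0.3582] [-1.8000e+02 -1.0000e-02 -1.7793e+02] q [  8.9  20.7  99.4  -0.   60.  -83.1] open 0.0279 F [ 0.7 -0.2  0.2]
awl 0.74 [369.0, 324.8] c [ 0.4088 -0.1201] size [0.0207 0.0782] ang -84.2 zmax 0.0283 prof mm [ 0.  5.  4. 16. 20. 21.  0.  0.]
t 22.675 tcp [0.5912 0.0946 0.3571] [-1.7998e+02 -1.4000e-01 -1.7793e+02] q [  9.   20.7  99.4  -0.   60.  -83.1] open 0.0281 F [ 0.5 -0.3 -0.5]
```

View pics/b3.png

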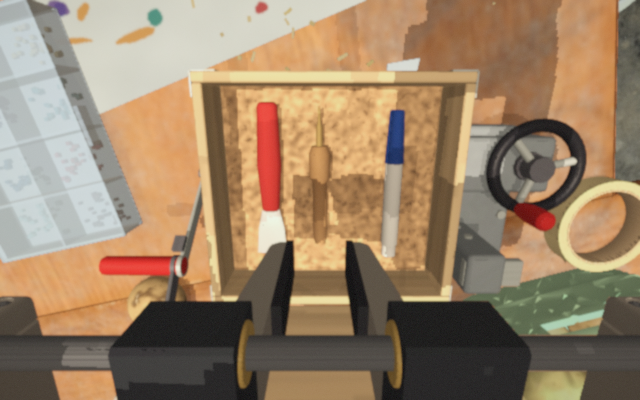

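View pics/a0s.png

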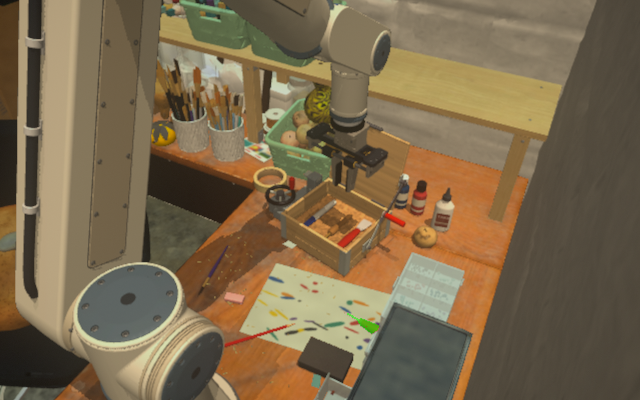

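```bash
python3 - <<'E'
from h import *
img,d,W,K,T=look('top')
print('rows x from .62 down to .26; cols y from 0 to -.34 step .02: max z mm')
for x in np.arange(.60,.25,-.02):
    r=[]
    for y in np.arange(0.0,-.36,-.02):
        s=(abs(W[...,0]-x)<.01)&(abs(W[...,1]-y)<.01);z=W[s][:,2]
        r.append('%4d'%(1000*z.max()) if len(z) else '   .')
    print('%.2f'%x,' '.join(r))
print('shelf'); 
for x in np.arange(.7,1.15,.04): 
    s=(abs(W[...,0]-x)<.01)&(abs(W[...,1]-.1)<.1);z=W[s][:,2];print(round(x,2),len(z) and z.max())
m=(W[...,2]>.3)&(W[...,2]<.6)&(W[...,1]>-.1)&(W[...,1]<.25)&(W[...,0]>.75);print(W[m].min(0) if m.any() else None, np.median(W[m][:,2]) if m.any() else 0)
E
```

```text
rows x from .62 down to .26; cols y from 0 to -.34 step .02: max z mm
0.60   89    5    .    .    3   42   42   45   44   43   44   42   40    5    7    6  655  446
0.58   90   53    .    .    3   41   43   42   43   43   43   45   41    5    6    6  646  643
0.56   89    .    .    .    3   37   45   42   45   44   44   43   43    5    6    6  611  638
0.54    .    .    .    .    .    6   45   42   45   44   43   43   42   39    7    5    5  624
0.52    .    .    .    .    .    6   42   43   43   42   44   44   43   42   34   27    7  614
0.50    .    .    .    .    .    7   44   43   43   45   42   42   42   42   36   26    6  603
0.48    .    .    .    .    .    4    6   42   44   44   43   43   43   44   31   12    5  593
0.46    .    .    .    .    .    7    9   43   42   44   43   43   42   38    4    9    8    4
0.44  652    .    .    .    .    3    7   40   44   42    7    4    6    6    4    6    4    6
0.42  647    .    .    .    .    .   25   28   30   28    7    6    6    7    6    7  192  197
0.40  700    .    .    .    .    .   24   27   25    8    6    8    9  198  203 
[... 246 characters left out ...]
  .    6    7  197  204  200  199  201  203  199  199
0.32  791  768    .    .    .    .    .    .    5    6  179  205  200  199  200  198  199  200
0.30  811  793    .    .    .    .    .    .    .    6  158  206  201  200  199  199  199  199
0.28  833  820    .    .    .    .    .    .    .    5  155  206  205  200  200  199  199  200
0.26  848  852  849    .    .    .    .    .    .    4    6  191  204  199  198  201  200  200
shelf
0.7 0.2725708470187431
0.74 0
0.78 0.10475418001919068
0.82 0.3204990105751574
0.86 0.3197837697449485
0.9 0.31837675853654324
0.94 0.31887322534145224
0.98 0.3199296631020144
1.02 0
1.06 0
1.1 0
1.14 0
[ 0.78070275 -0.09998937  0.30002481] 0.31352731242977566
```

Request:
{"fn": "send_rows", "kwargs": {"plan": [-2,-2,0,-0.18,-5,-5,0,-0.36,-8,-8,0,-0.54,-11,-11,0,-0.72,-14,-14,0,-0.9,-16,-18,0,-1.08,-17.6,-21,0,-1.26,-17.6,-21,0,-1.44,-17.6,-21,0,-1.6,-17.6,-21,0,-1.606,-17.6,-21,0,-1.606], "gripper": 4}}

```text
time_s: 24.1
tool_pos: [0.4157, -0.1152, 0.3582]
orientation: [-179.9, -0.0, 90.3]
contact_force: [0.9, -0.1, 0.5]
opening: 0.0399
```

```bash
python3 - <<'E'
from h import *
refine('awl','a1')
img,d,W,K,T=look('wrist')
print('rows x; cols y from -.06; max z mm')
ys=np.arange(-.08,-.24,-.01);print(ys.round(2))
for x in np.arange(.49,.30,-.01):
    r=[]
    for y in ys:
        s=(abs(W[...,0]-x)<.005)&(abs(W[...,1]-y)<.005)&(W[...,2]<.25);z=W[s][:,2]
        r.append('%4d'%(1000*z.max()) if len(z) else '   .')
    print('%.2f'%x,' '.join(r))
E
```

```text
awl 0.56 [316.9, 215.8] c [ 0.4133 -0.1252] size [0.0251 0.1057] ang -85.1 zmax 0.0273 prof mm [ 2.  4. 13. 18. 24. 25. 17.  0.]
t 24.2 tcp [ 0.4157 -0.1152  0.3584] [-1.7997e+02 -1.0000e-02  9.0200e+01] q [-15.7   6.1 118.9  -0.   55.1 -15.9] open 0.0401 F [ 0.1 -1.2  0.3]
rows x; cols y from -.06; max z mm
[-0.08 -0.09 -0.1  -0.11 -0.12 -0.13 -0.14 -0.15 -0.16 -0.17 -0.18 -0.19
 -0.2  -0.21 -0.22 -0.23]
0.49    2    2    2    2    2   38   39   38   38   38   38   37    .    .    .    .
0.48    3    3    2    2    3   38   38   38   38   37   38    .    .    .    .    .
0.47    2    2    2    2    3    2   38   38   38    .    .    .    .    .    .    .
0.46    2    2    2    2    3    2   38   38   38    .    .    .    .    .   36    1
0.45    2    3  241  225    2    3   38   38   38   38   38   38   38   37    1    1
0.44    2    2  249  246  249  249   37   38   38   38    2    1    1    2    2    1
0.43    2    2    3    2    3    3   12   20   22   23   17    1    1    2    1    1
0.42    2    2    2   18   21   23   25   26   27   26   22    1    1    1    2    1
0.41   16  
[... 223 characters left out ...]
    2    1    2    1
0.38    3    2  238  232    2    2    2    2    2    2    2    2  159  175  166  156
0.37    2    3    2    2    2    2    2    2    3    2    0    .    .  176    .    .
0.36    2    2    3    2    2    2    2    2    3    2    1    .    .    .    .    .
0.35    3    3    2    2    2    2    3    2    3    3    2    0    .    .    .    .
0.34    2    2    2    2    2    2    2    3    2    2    2    3    2    .    .    .
0.33    3    2    2    3    3   24   25   26   25    2    2    2    1   27    .    .
0.32    2   23   25   25   25   26   25   26   25    2    1    2    2   29   45    .
0.31   25   26   26   26   25   26   25   25   26   23    1    2    2   28   45    .
```

View pics/a1.png

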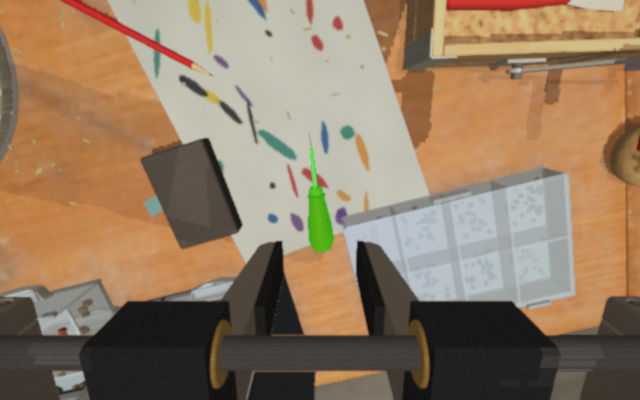

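Request:
{"fn": "send_rows", "kwargs": {"plan": [-0.3,-0.6,-5,0.084,-0.3,-0.6,-10,0.084,-0.3,-0.6,-14,0.084,-0.3,-0.6,-16,0.084,-0.3,-0.6,-16.3,0.084,-0.3,-0.6,-16.3,0.084], "gripper": 3.4}}

```text
time_s: 25.0
tool_pos: [0.413, -0.1213, 0.1961]
orientation: [180.0, 0.0, 94.9]
contact_force: [0.1, 1.5, 0.3]
opening: 0.0335
```

Request:
{"fn": "send_rows", "kwargs": {"plan": [0,0,0,0,0,0,0,0,0,0,0,0,0,0,0,0,-0.5,0.5,0,0,-1,1.5,0,0,-1,2.5,0,0,-1,3.5,0,0,-1,4,0,0,-1,4,0,0], "gripper": 0.8, "squeeze": 15}}

```text
time_s: 26.25
tool_pos: [0.4034, -0.0811, 0.1966]
orientation: [179.8, 0.0, 94.9]
contact_force: [1.1, 2.1, 9.8]
opening: 0.0257
```

```bash
python3 - <<'E'
from h import *
img,*_=look('scene');save(cv2.resize(img[240:380,260:460],None,fx=4,fy=4),'a2')
print(telemetry.get_obs()['contact_force'])
E
```

```text
[0.80314314 1.54351639 9.08944538]
```

View pics/a2.png

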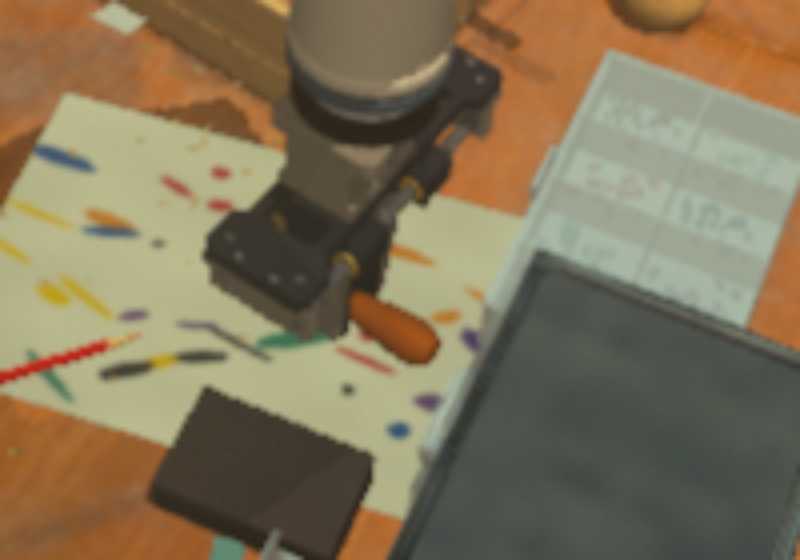

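Request:
{"fn": "send_rows", "kwargs": {"plan": [0,0,0,0,0,0,0,0,0,0,0,0,0,0,4,0,0,0,9,0,0,0,14,0,0,0,16,0,0,0,16,0], "gripper": 4.2}}

```text
time_s: 27.3
tool_pos: [0.4031, -0.0814, 0.3568]
orientation: [179.8, 0.1, 94.9]
contact_force: [0.4, -0.6, -0.3]
opening: 0.0419
```

```bash
python3 - <<'E'
from h import *
refine('awl','a3')
E
```

```text
awl 0.74 [318.3, 209.9] c [ 0.4034 -0.0842] size [0.0245 0.1073] ang -85.0 zmax 0.0271 prof mm [ 2.  3. 12. 18. 23. 25. 18.  0.]
t 27.4 tcp [ 0.4023 -0.0812  0.3549] [-1.7995e+02 -1.0000e-02  9.4870e+01] q [-11.6   4.4 121.3  -0.   54.3 -16.5] open 0.0422 F [-0.1 -0.2 -0.8]
```

View pics/a3.png

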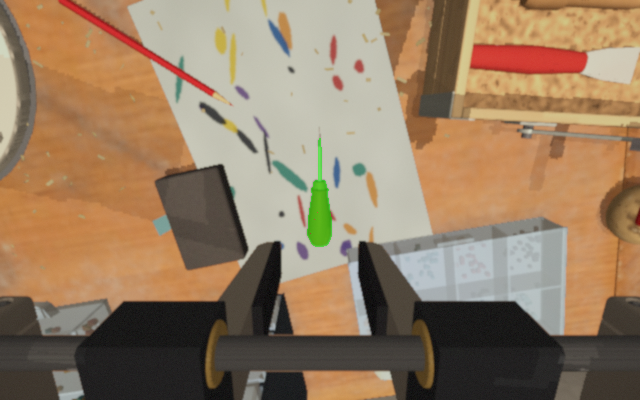

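The awl moved +y by 4 cm, clear of the box, now at (318,210). Regripping on the handle.

Request:
{"fn": "send_rows", "kwargs": {"plan": [0.2,-2.1,-5,0,0.2,-2.1,-10,0,0.2,-2.1,-14,0,0.2,-2.1,-15.7,0,0.2,-2.1,-16,0,0.2,-2.1,-16,0]}}

```text
time_s: 28.15
tool_pos: [0.4045, -0.1022, 0.1953]
orientation: [-179.9, -0.0, 94.9]
contact_force: [0.3, 0.4, -0.5]
opening: 0.0419
```

Request:
{"fn": "send_rows", "kwargs": {"plan": [0,0,0,0,0,0,0,0,0,0,0,0,0,0,0,0,0,0,2,0,0,0,6,0,0,0,11,0,0,0,15,0,0,0,15,0], "gripper": 1, "squeeze": 25}}

```text
time_s: 29.28
tool_pos: [0.4056, -0.1025, 0.3485]
orientation: [179.7, 0.1, 94.9]
contact_force: [0.6, -0.6, -0.6]
opening: 0.0256
```

Request:
{"fn": "send_rows", "kwargs": {"plan": [1,2,1,0.18,3,5,1,0.36,6,9,1,0.54,9,13,1,0.72,12,17,1,0.9,15,20,1,1.08,18,22,1,1.26,19.3,23,1,1.44,19.3,23,1,1.52,19.3,23,0,1.52,19.3,23,0,1.52]}}

```text
time_s: 30.65
tool_pos: [0.597, 0.1274, 0.3436]
orientation: [-180.0, -0.2, -178.2]
contact_force: [0.8, -0.2, -1.0]
opening: 0.0258
```

```bash
python3 - <<'E'
from h import *
look('wrist','a4');o=telemetry.get_obs();print(o['tool_pos'],o['orientation'],o['opening'],o['q'])
E
```

```text
[0.59720752 0.12745937 0.34434688] [-1.79977229e+02 -1.24833135e-01 -1.78140776e+02] 0.025831535397063978 [ 1.19070694e+01  2.25359597e+01  9.85146242e+01 -7.48235292e-04
  5.90763074e+01 -7.99517946e+01]
```

View pics/a4.png

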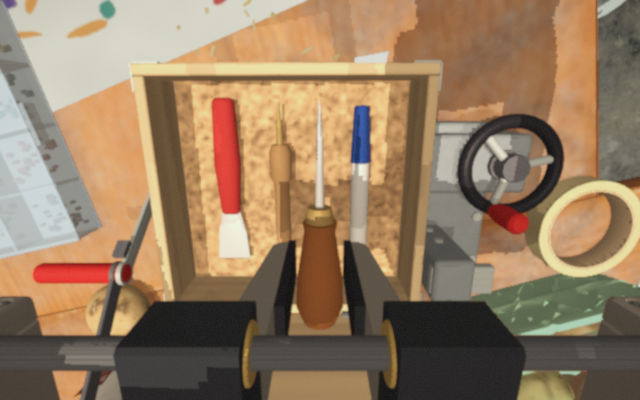

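Request:
{"fn": "send_rows", "kwargs": {"plan": [0,0,-3,0,0,0,-6,0,0,0,-8.5,0,0,0,-9.8,0,0,0,-10,0,0,0,-10,0]}}

```text
time_s: 31.45
tool_pos: [0.5981, 0.1277, 0.2464]
orientation: [180.0, 0.1, -178.1]
contact_force: [-0.4, 0.4, -1.1]
opening: 0.0256
```

Request:
{"fn": "send_rows", "kwargs": {"plan": [0,0,0,0,0,0,0,0,0,0,0,0,0,0,0,0,0,0,3,0,0,0,7,0,0,0,11,0,0,0,13,0,0,0,13,0], "gripper": 3.6}}

```text
time_s: 32.58
tool_pos: [0.5982, 0.1278, 0.3773]
orientation: [180.0, 0.2, -178.0]
contact_force: [-1.0, 0.1, -0.6]
opening: 0.036
```

```bash
python3 - <<'E'
from h import *
img,d,W,K,T=look('wrist','a5')
# heights in chest
s=(W[...,0]>.505)&(W[...,0]<.655)&(W[...,1]>.025)&(W[...,1]<.185)&(W[...,2]<.1)
print('max z in chest',np.percentile(W[s][:,2],[50,99,99.9]))
hsv=cv2.cvtColor(img,cv2.COLOR_RGB2HSV)
red=((hsv[...,0]<6)|(hsv[...,0]>174))&(hsv[...,1]>170)&(hsv[...,2]>90)
for nm,b in dict(pin=(.56,.70,-.09,.0,.05,.2),knob=(.5,.65,.23,.34,.06,.12)).items():
    q=red&(W[...,0]>b[0])&(W[...,0]<b[1])&(W[...,1]>b[2])&(W[...,1]<b[3])&(W[...,2]>b[4])&(W[...,2]<b[5])
    Q=W[q];print(nm,q.sum(),Q.mean(0),Q.min(0),Q.max(0))
# rim fit
m=(abs(W[...,2]-.085)<.004)&(W[...,0]>.47)&(W[...,0]<.70)&(W[...,1]>-.02)&(W[...,1]<.225)
P=W[m][:,:2]
for y0 in np.arange(.02,.2,.03):
    Q=P[abs(P[:,1]-y0)<.01];Q=Q[Q[:,0]<.52];print('front x',round(y0,2),Q[:,0].min(),Q[:,0].max())
for x0 in (.52,.55,.58,.61):
    Q=P[abs(P[:,0]-x0)<.01];A=Q[Q[:,1]<.03];B=Q[Q[:,1]>.18];print('x',x0,A[:,1].min() if len(A) else None,B[:,1].max() if len(B) else None)
E
```

```text
max z in chest [0.03626271 0.05954544 0.06138892]
pin 1106 [ 0.62803161 -0.03456691  0.12145008] [ 0.62257347 -0.06253606  0.11249739] [ 0.63550915 -0.00179734  0.12493302]
knob 549 [0.59005413 0.26556814 0.09097222] [0.58434214 0.26044359 0.06214526] [0.5987054  0.29044824 0.10172876]
front x 0.02 0.4910842807242168 0.49998758295493706
front x 0.05 0.49067171535160253 0.49902299473111356
front x 0.08 0.4895660761216831 0.49796446015175033
front x 0.11 0.48856189085940194 0.49686562303940546
front x 0.14 0.48748542241490916 0.49585119408359923
front x 0.17 0.48637798767807416 0.49474325889448334
front x 0.2 0.4848957575933773 0.5199743553761854
x 0.52 -0.00033451564030742564 0.205735759159477
x 0.55 0.00024913871892361106 0.20656588141509283
x 0.58 0.0015951546827849689 0.20829971134179026
x 0.61 -0.005411544220527309 0.22466112815806577
```

View pics/a5.png

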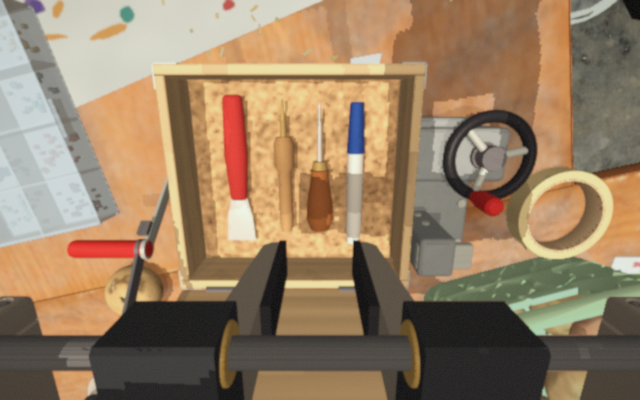

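All four tools lie flat in the chest, and the highest point inside is 61 mm, below the rim. Next is the knee pin: I'll straddle it with the jaws along x, after stopping above it to check.

Request:
{"fn": "send_rows", "kwargs": {"plan": [-1,-2,2,-0.18,-3,-4,2,-0.36,-3,-7,2,-0.54,-3,-10,2,-0.72,-3,-13,2,-0.9,-3,-16,2,-1.08,-1,-18.1,2,-1.26,1,-18.1,2,-1.44,3.1,-18.1,0,-1.57,3.1,-18.1,-2,-1.57,3.1,-18.1,-3,-1.57,3.1,-18.1,-3,-1.57], "gripper": 3}}

```text
time_s: 34.12
tool_pos: [0.6282, -0.0532, 0.3442]
orientation: [-179.8, -0.0, 92.0]
contact_force: [0.1, 0.3, -0.6]
opening: 0.03
```

```bash
python3 - <<'E'
from h import *
img,d,W,K,T=look('wrist','p1')
img,*_=look('scene');save(cv2.resize(img[100:320,280:480],None,fx=2.7,fy=2.7),'p1s')
o=telemetry.get_obs();print(o['tool_pos'],o['orientation'],o['opening'],o['q'])
# project pin and fingers
hsv=cv2.cvtColor(look('wrist')[0],cv2.COLOR_RGB2HSV)
red=((hsv[...,0]<6)|(hsv[...,0]>174))&(hsv[...,1]>170)&(hsv[...,2]>90)
q=red&(W[...,0]>.58)&(W[...,0]<.7)&(W[...,1]>-.09)&(W[...,1]<.0)&(W[...,2]>.05)&(W[...,2]<.16)
Q=W[q];print(q.sum(),Q.mean(0),Q.min(0),Q.max(0))
E
```

```text
[ 0.6287452  -0.05327754  0.34589756] [1.79993803e+02 2.35308123e-03 9.20131186e+01] 0.029959210258166846 [-4.97924024e+00  2.40884226e+01  9.58569928e+01 -1.82483772e-03
  6.00481468e+01 -6.99144800e+00]
1405 [ 0.62924364 -0.03427247  0.12214636] [ 0.62299393 -0.06076818  0.1106574 ] [ 0.63557579 -0.002949    0.12745227]
```

View pics/p1.png

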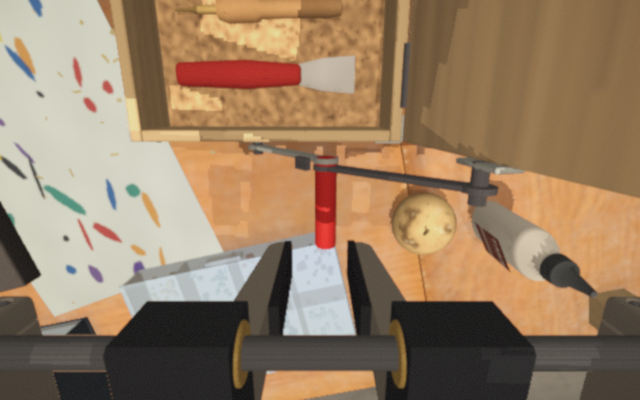

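View pics/p1s.png

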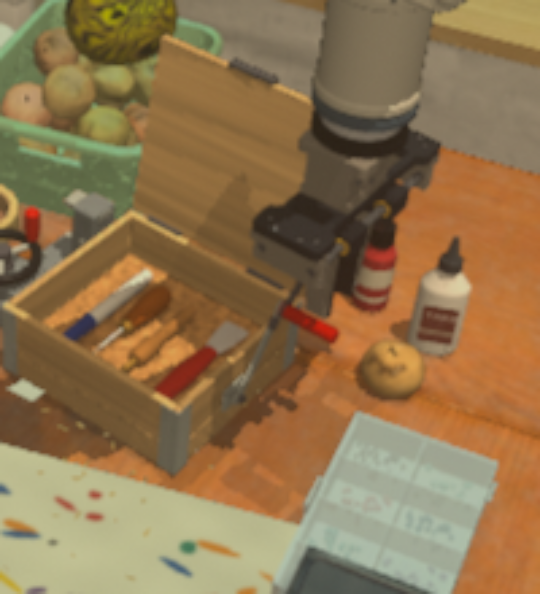

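```bash
python3 - <<'E'
from h import *
img,d,W,K,T=look('wrist')
for r in range(150,215,6):
    print(r,[tuple((W[r,c]*1000).round().astype(int)) for c in range(440,520,10) if d[r,c]>0])
E
```

```text
150 [(np.int64(693), np.int64(6), np.int64(141)), (np.int64(694), np.int64(7), np.int64(152)), (np.int64(696), np.int64(8), np.int64(160)), (np.int64(697), np.int64(9), np.int64(168)), (np.int64(699), np.int64(10), np.int64(175)), (np.int64(699), np.int64(11), np.int64(183)), (np.int64(700), np.int64(12), np.int64(189)), (np.int64(702), np.int64(13), np.int64(193))]
156 [(np.int64(744), np.int64(-16), np.int64(0)), (np.int64(754), np.int64(-15), np.int64(1)), (np.int64(764), np.int64(-15), np.int64(0)), (np.int64(698), np.int64(6), np.int64(167)), (np.int64(699), np.int64(8), np.int64(175)), (np.int64(700), np.int64(9), np.int64(182)), (np.int64(701), np.int64(10), np.int64(188)), (np.int64(702), np.int64(10), np.int64(193))]
162 [(np.int64(745), np.int64(-22), np.int64(0)), (np.int64(755), np.int64(-21), np.int64(0)), (np.int64(694), np.int64(3), np.int64(167)), (np.int64(694), np.int64(5), np.int64(176)), (np.int64(698), np.int64(5), np.int64(179)), (np.int64(701), np.int64(6), np.int64(181)), (np.int64(701), np.int64(7), np.int64(188)), (np.int64(702), np.int64(8), np.int64(194))]
[... 2257 characters left out ...]
t64(30)), (np.int64(761), np.int64(-64), np.int64(0)), (np.int64(771), np.int64(-63), np.int64(0)), (np.int64(697), np.int64(-14), np.int64(177)), (np.int64(702), np.int64(-14), np.int64(176)), (np.int64(792), np.int64(-57), np.int64(18)), (np.int64(811), np.int64(-62), np.int64(1)), (np.int64(822), np.int64(-62), np.int64(-1))]
210 [(np.int64(738), np.int64(-60), np.int64(35)), (np.int64(751), np.int64(-62), np.int64(26)), (np.int64(772), np.int64(-69), np.int64(1)), (np.int64(783), np.int64(-69), np.int64(0)), (np.int64(783), np.int64(-63), np.int64(20)), (np.int64(787), np.int64(-60), np.int64(30)), (np.int64(791), np.int64(-57), np.int64(38)), (np.int64(823), np.int64(-68), np.int64(0))]
```

Request:
{"fn": "send_rows", "kwargs": {"plan": [0,-0.3,-1,-0.07,0,-0.3,-2.5,-0.07,0,-0.3,-4,-0.07,0,-0.3,-4.8,-0.07,0,-0.3,-4.8,-0.07], "gripper": 2.6}}

```text
time_s: 34.95
tool_pos: [0.6285, -0.0562, 0.2967]
orientation: [-179.9, -0.0, 88.0]
contact_force: [0.5, -0.1, -0.0]
opening: 0.026
```

```bash
python3 - <<'E'
from h import *
img,*_=look('wrist','p2')
img,*_=look('scene');save(cv2.resize(img[100:320,280:480],None,fx=2.7,fy=2.7),'p2s')
o=telemetry.get_obs();print(o['tool_pos'],o['orientation'],o['opening'],o['contact_force'])
E
```

```text
[ 0.62892802 -0.05625491  0.29780388] [ 1.79989449e+02 -1.02548103e-03  8.80092703e+01] 0.025906802451544347 [0.29843314 0.20491545 0.33823878]
```

View pics/p2s.png

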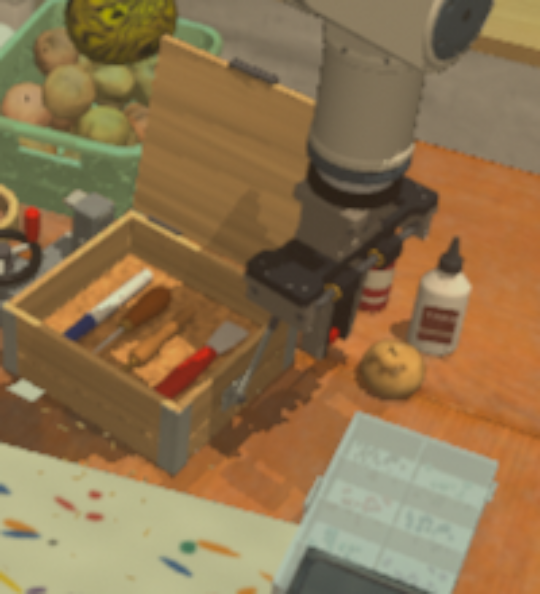

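View pics/p2.png

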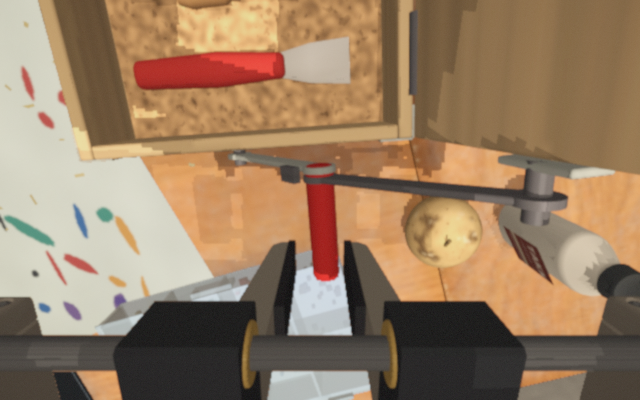

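The pin sits between the fingers. Pushing it back and down along its circle.

Request:
{"fn": "send_rows", "kwargs": {"plan": [0.3,0,0,0,0.6,0,-0.1,0,0.9,0,-0.3,0,1.2,0,-0.5,0,1.5,0,-0.8,0,1.8,0,-1.1,0,2.1,0,-1.4,0,2.4,0,-1.7,0,2.7,0,-2.1,0,2.7,0,-2.1,0]}}

```text
time_s: 36.3
tool_pos: [0.6556, -0.0563, 0.2761]
orientation: [-179.9, 0.0, 88.0]
contact_force: [-3.2, 0.2, -1.8]
opening: 0.0262
```

```bash
python3 - <<'E'
from h import *
img,*_=look('wrist','p3')
img,*_=look('scene');save(cv2.resize(img[100:320,280:480],None,fx=2.7,fy=2.7),'p3s')
o=telemetry.get_obs();print(o['tool_pos'],o['orientation'],o['opening'],o['contact_force'])
E
```

```text
[ 0.65555603 -0.05628263  0.27618189] [-1.79954137e+02  4.33355318e-04  8.79961281e+01] 0.025902800902637618 [-3.12498113 -0.37944771 -1.76675343]
```

View pics/p3.png

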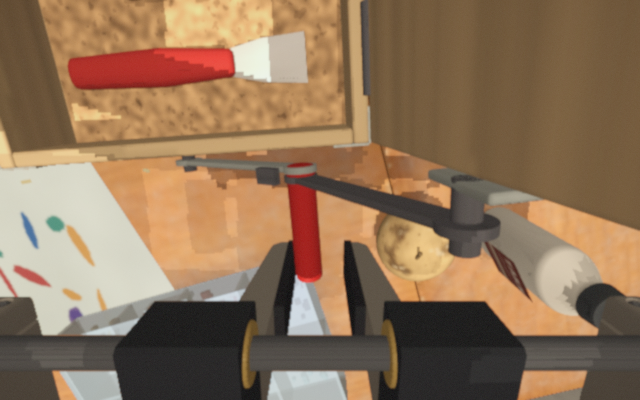

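Request:
{"fn": "send_rows", "kwargs": {"plan": [0.2,0,-0.3,0,0.4,0,-0.6,0,0.5,0,-0.8,0,0.5,0,-0.8,0]}}

```text
time_s: 36.9
tool_pos: [0.6601, -0.0563, 0.2685]
orientation: [-179.9, 0.0, 88.0]
contact_force: [-5.6, -0.2, 2.4]
opening: 0.0263
```

Request:
{"fn": "send_rows", "kwargs": {"plan": [-0.6,0,0,0,-0.6,0,0,0,-0.8,0,2,0,-1.5,0,5,0,-2.5,0,8,0,-4,0,12,0,-5,0,14,0,-5,0,14,0]}}

```text
time_s: 37.9
tool_pos: [0.6107, -0.0563, 0.4108]
orientation: [179.8, 0.0, 88.0]
contact_force: [-0.2, -0.2, 0.5]
opening: 0.0257
```

```bash
python3 - <<'E'
from h import *
img,d,W,K,T=look('wrist','p4')
hsv=cv2.cvtColor(img,cv2.COLOR_RGB2HSV)
red=((hsv[...,0]<6)|(hsv[...,0]>174))&(hsv[...,1]>170)&(hsv[...,2]>90)
q=red&(W[...,0]>.58)&(W[...,0]<.72)&(W[...,1]>-.09)&(W[...,1]<.0)&(W[...,2]>.03)&(W[...,2]<.16)
Q=W[q];print(q.sum(),Q.mean(0),Q.min(0),Q.max(0))
for c in('top','scene'):
    img,d,W,K,T=look(c)
    m=(W[...,1]>.02)&(W[...,1]<.19)&(W[...,0]>.66)&(W[...,0]<.78)&(W[...,2]>.11)&(W[...,2]<.3)
    P=W[m];A=np.polyfit(P[:,2],P[:,0],1);print(c,m.sum(),'lid dx/dz deg',np.degrees(np.arctan(A[0])),'x at z.2',np.polyval(A,.2),'max',P.max(0))
save(cv2.resize(img[100:320,280:480],None,fx=2.7,fy=2.7),'p4s')
o=telemetry.get_obs();print(o['tool_pos'],o['orientation'],o['opening'],o['contact_force'])
E
```

```text
787 [ 0.65176927 -0.0351544   0.09713877] [ 0.64513689 -0.06077818  0.09187119] [ 0.65842074 -0.00679339  0.11380455]
top 1748 lid dx/dz deg 2.0792059963634113 x at z.2 0.6833905366599361 max [0.69607557 0.18999782 0.28698353]
scene 2665 lid dx/dz deg 1.2105577924849635 x at z.2 0.680991433455981 max [0.69430678 0.18994229 0.2846242 ]
[ 0.61071362 -0.05624686  0.40743934] [-1.79916760e+02 -7.16079696e-03  8.79955447e+01] 0.025950168797060757 [-0.00901564  0.48371146 -0.79751686]
```

View pics/p4s.png

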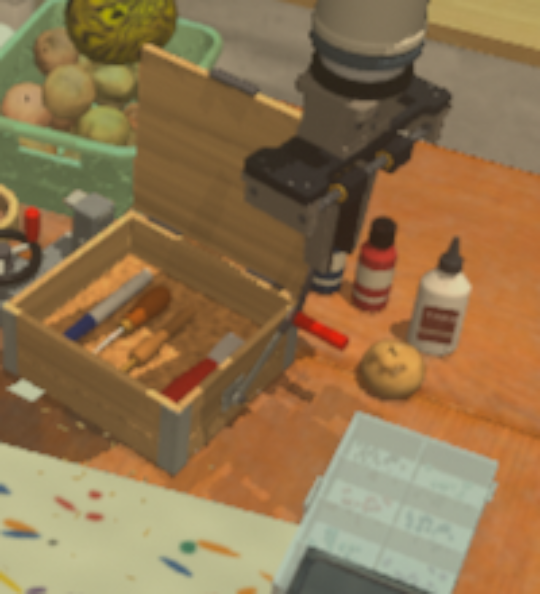

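The lid now stands about 2° past vertical (it was 10°) and the pin has moved about 32 mm, so the stay is broken and the lid holds. Going up and over, behind the lid.

Request:
{"fn": "send_rows", "kwargs": {"plan": [-1,2,5,0.18,-1,5,10,0.36,0,8,11,0.54,2,11,11,0.72,4,14,11,0.9,6,16,11,1.08,8,16.1,11,1.26,10,16.1,11,1.44,12,16.1,11,1.62,12,16.1,11,1.64,12,16.1,11,1.64], "gripper": 0}}

```text
time_s: 39.42
tool_pos: [0.7306, 0.1048, 0.5173]
orientation: [-180.0, -0.1, -178.2]
contact_force: [0.2, 0.7, 0.8]
opening: 0.0002
```

```bash
python3 - <<'E'
from h import *
img,*_=look('wrist','l1');look('scene','l1s')
o=telemetry.get_obs();print(o['tool_pos'],o['orientation'],o['opening'],o['contact_force'],o['q'])
E
```

```text
[0.7302945  0.10475244 0.51829432] [-1.79997656e+02 -4.98696222e-02 -1.78174379e+02] 0.0005046996968704513 [-0.27917077  0.34875716 -0.6670523 ] [ 8.04555345e+00  2.65105132e+01  7.00714688e+01  3.09272055e-03
  8.34678481e+01 -8.37804213e+01]
```

View pics/l1.png

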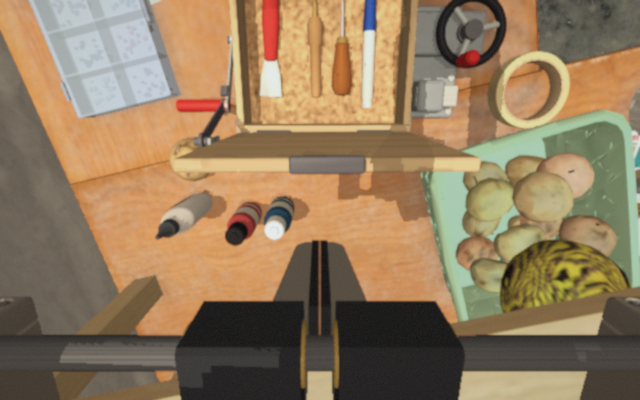

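View pics/l1s.png

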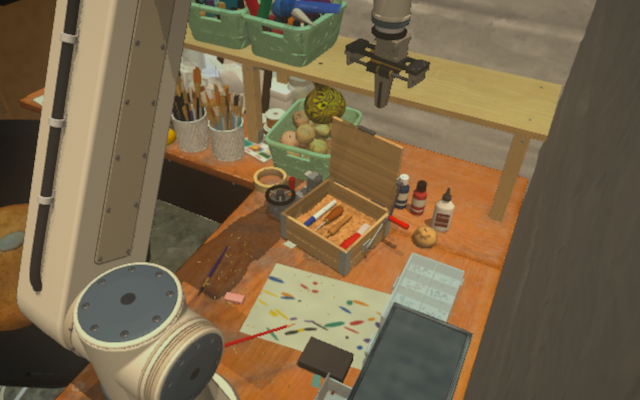

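Request:
{"fn": "send_rows", "kwargs": {"plan": [0,0,-3,0,0,0,-6,0,0,0,-7.8,0,-0.5,0,-7.8,0,-1,0,-7.8,0,-1.5,0,-7.8,0,-1.9,0,-7.8,0,-2.2,0,-7.8,0,-2.2,0,-7.8,0]}}

```text
time_s: 40.65
tool_pos: [0.7086, 0.1047, 0.4409]
orientation: [-180.0, 0.0, -178.0]
contact_force: [-1.0, 0.1, 0.1]
opening: 0.0003
```

```bash
python3 - <<'E'
from h import *
img,*_=look('wrist','l2')
o=telemetry.get_obs();print(o['tool_pos'],o['orientation'],o['opening'],o['contact_force'],o['q'])
E
```

```text
[0.70874434 0.1046985  0.44083738] [ 1.79997955e+02  1.39472376e-02 -1.78044178e+02] 0.00041035095104383366 [ 0.8811361  -0.98928519  1.7684507 ] [ 8.28310671e+00  2.68541819e+01  7.89236713e+01  5.14598105e-04
  7.42080592e+01 -8.36728557e+01]
```

View pics/l2.png

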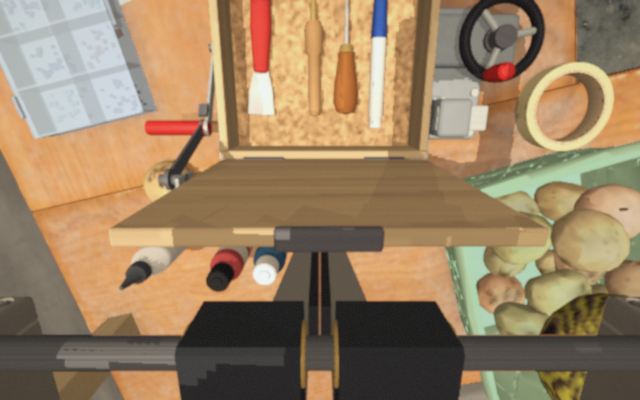

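```bash
python3 - <<'E'
from h import *
H=np.array([.6788,.085]);r=.165
p0=np.array([.7085,.4405])
for i,a in enumerate(np.r_[np.arange(1.60,0.0,-.05),0]):
    C=H+r*np.array([-np.cos(a),np.sin(a)])+.01*np.array([np.sin(a),np.cos(a)])+np.array([.010,.19])
    print(i,round(a,2),((C-p0)*100).round(1),C.round(4))
E
```

```text
0 1.6 [-0.5 -0.1] [0.7036 0.4396]
1 1.55 [-1.3 -0. ] [0.6954 0.4402]
2 1.5 [-2.1 -0. ] [0.6871 0.4403]
3 1.45 [-3. -0.] [0.6788 0.44  ]
4 1.4 [-3.8 -0.1] [0.6706 0.4393]
5 1.35 [-4.6 -0.2] [0.6624 0.4382]
6 1.3 [-5.4 -0.4] [0.6543 0.4367]
7 1.25 [-6.2 -0.6] [0.6463 0.4347]
8 1.2 [-7.  -0.8] [0.6383 0.4324]
9 1.15 [-7.8 -1.1] [0.6305 0.4297]
10 1.1 [-8.6 -1.4] [0.6229 0.4266]
11 1.05 [-9.3 -1.7] [0.6154 0.4231]
12 1.0 [-10.   -2.1] [0.6081 0.4192]
13 0.95 [-10.8  -2.5] [0.601 0.415]
14 0.9 [-11.4  -3. ] [0.5941 0.4105]
15 0.85 [-12.1  -3.5] [0.5874 0.4056]
16 0.8 [-12.7  -4. ] [0.581  0.4003]
17 0.75 [-13.4  -4.6] [0.5749 0.3948]
18 0.7 [-13.9  -5.2] [0.569  0.3889]
19 0.65 [-14.5  -5.8] [0.5635 0.3828]
20 0.6 [-15.   -6.4] [0.5583 0.3764]
21 0.55 [-15.5  -7.1] [0.5534 0.3698]
22 0.5 [-16.   -7.8] [0.5488 0.3629]
23 0.45 [-16.4  -8.5] [0.5446 0.3558]
24 0.4 [-16.8  -9.2] [0.5407 0.3485]
25 0.35 [-17.1 -10. ] [0.5372 0.341 ]
26 0.3 [-17.4 -10.7] [0.5341 0.3333]
27 0.25 [-17.7 -11.5] [0.5314 0.3255]
28 0.2 [-17.9 -12.3] [0.5291 0.3176]
29 0.15 [-18.1 -13.1] [0.5271 0.3095]
30 0.1 [-18.3 -13.9] [0.5256 0.3014]
31 0.05 [-18.4 -14.7] [0.5245 0.2932]
32 0.0 [-18.5 -15.5] [0.5238 0.285 ]
```

First the part down to about 0.95 rad, at roughly 0.35 rad/s.

Request:
{"fn": "send_rows", "kwargs": {"plan": [-0.5,0,0,0,-1,0,0,0,-1.6,0,0,0,-2.3,0,0,0,-3,0,0,0,-3.7,0,-0.1,0,-4.4,0,-0.2,0,-5.1,0,-0.3,0,-5.8,0,-0.5,0,-6.5,0,-0.7,0,-7.2,0,-0.9,0,-7.9,0,-1.1,0,-8.6,0,-1.4,0,-9.3,0,-1.7,0,-10,0,-2.1,0,-10.8,0,-2.5,0,-10.8,0,-2.5,0]}}

```text
time_s: 42.82
tool_pos: [0.5999, 0.1048, 0.4152]
orientation: [180.0, -0.1, -178.0]
contact_force: [-0.3, 0.2, -0.8]
opening: 0.0006
```

```bash
python3 - <<'E'
from h import *
look('wrist','l3');look('scene','l3s')
o=telemetry.get_obs();print(o['tool_pos'],o['orientation'],o['opening'],o['contact_force'])
E
```

```text
[0.60051519 0.1048588  0.41555643] [ 1.79986836e+02 -4.76782566e-02 -1.78036889e+02] 0.00047223940366992784 [ 0.4424995  -0.99276299  0.12443146]
```

View pics/l3s.png

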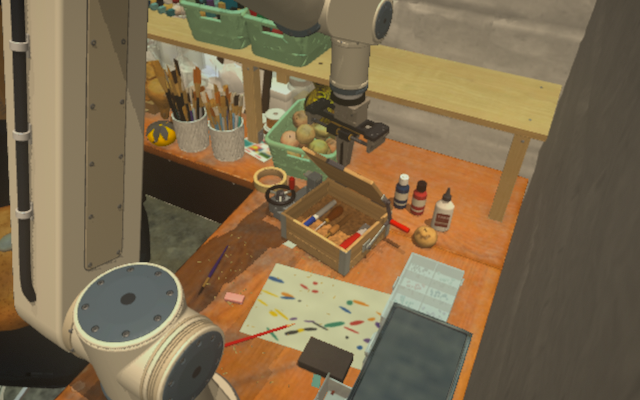

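The lid is about halfway down and following the fingers. Continuing.

Request:
{"fn": "send_rows", "kwargs": {"plan": [-0.6,0,-0.5,0,-1.3,0,-1,0,-1.9,0,-1.5,0,-2.6,0,-2.1,0,-3.1,0,-2.7,0,-3.7,0,-3.3,0,-4.2,0,-3.9,0,-4.7,0,-4.6,0,-5.2,0,-5.3,0,-5.6,0,-6,0,-6,0,-6.7,0,-6.3,0,-7.4,0,-6.6,0,-8,0,-6.8,0,-8.6,0,-6.9,0,-9.1,0,-7,0,-9.5,0,-7.1,0,-9.8,0,-7.1,0,-9.8,0]}}

```text
time_s: 45.18
tool_pos: [0.5297, 0.1047, 0.3175]
orientation: [-180.0, -0.0, -178.0]
contact_force: [0.5, -1.2, -0.2]
opening: 0.0003
```

```bash
python3 - <<'E'
from h import *
look('scene','l4s')
img,d,W,K,T=look('wrist','l4')
o=telemetry.get_obs();print(o['tool_pos'],o['orientation'],o['opening'],o['contact_force'])
E
```

```text
[0.52982225 0.10475128 0.31773964] [ 1.79997252e+02  8.33292816e-03 -1.78039567e+02] 0.000323075597150495 [-0.43449884  0.60624062  0.33403765]
```

View pics/l4.png

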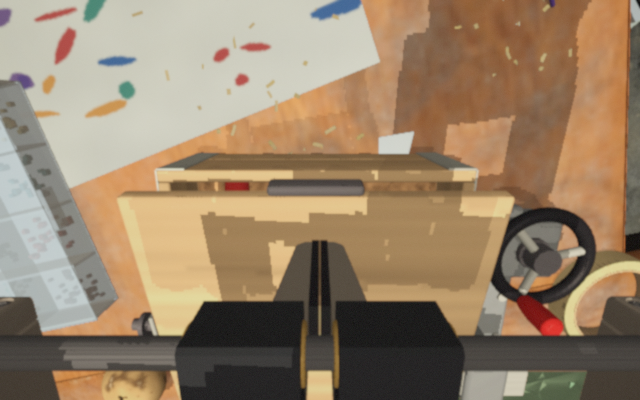

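View pics/l4s.png

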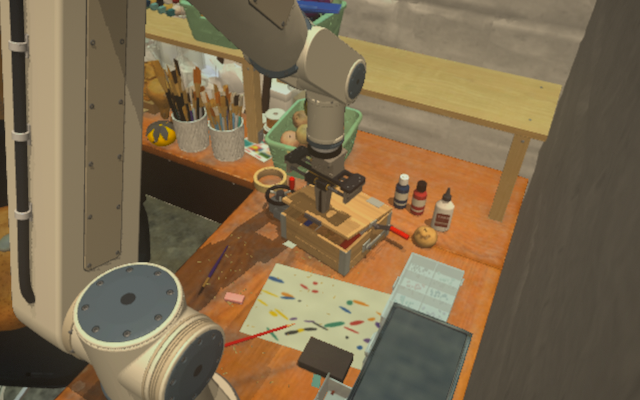

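Request:
{"fn": "send_rows", "kwargs": {"plan": [-0.1,0,-0.3,0,-0.2,0,-0.6,0,-0.2,0,-0.9,0,-0.3,0,-1.2,0,-0.3,0,-1.5,0,-0.4,0,-1.8,0,-0.4,0,-2.1,0,-0.5,0,-2.3,0,-0.5,0,-2.5,0,-0.5,0,-2.7,0,-0.5,0,-2.9,0,-0.6,0,-3,0,-0.6,0,-3.1,0,-0.6,0,-3.2,0,-0.6,0,-3.2,0]}}

```text
time_s: 47.15
tool_pos: [0.5237, 0.1047, 0.2856]
orientation: [-180.0, -0.0, -178.0]
contact_force: [-0.1, 0.4, 0.0]
opening: 0.0004
```

```bash
python3 - <<'E'
from h import *
img,d,W,K,T=look('wrist','l5')
o=telemetry.get_obs();print(o['tool_pos'],o['orientation'],o['opening'],o['contact_force'])
m=(W[...,0]>.49)&(W[...,0]<.56)&(W[...,1]>.01)&(W[...,1]<.07)&(W[...,2]>.05)&(W[...,2]<.13)
P=W[m];print(m.sum());A=np.linalg.lstsq(np.c_[P[:,:2],np.ones(len(P))],P[:,2],rcond=None)[0];print(A, 'z at .51', A@[.51,.05,1])
E
```

```text
[0.52377228 0.10472895 0.28567772] [ 1.79998787e+02  1.07890357e-03 -1.78039341e+02] 0.000554977940315148 [-0.0978038  -0.3543666  -0.04304353]
13592
[0.17198712 0.02450115 0.00247632] z at .51 0.09141480590987396
```

View pics/l5.png

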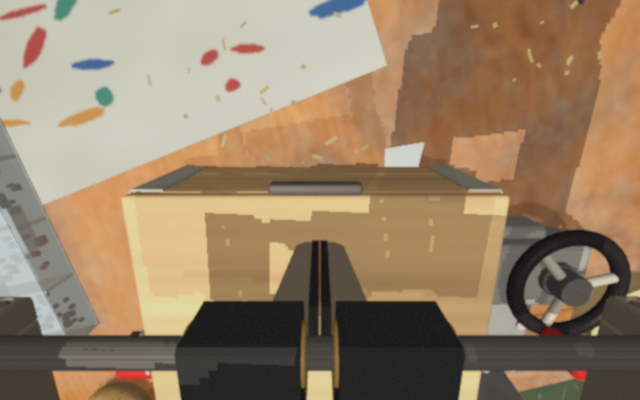

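Request:
{"fn": "send_rows", "kwargs": {"plan": [0,0,-0.1,0,0,0,-0.2,0,0,0,-0.2,0]}}

```text
time_s: 47.58
tool_pos: [0.5238, 0.1047, 0.2853]
orientation: [180.0, 0.0, -178.0]
contact_force: [-5.3, -1.5, 19.6]
opening: 0.0005
```

Request:
{"fn": "send_rows", "kwargs": {"plan": [0,0,-0.1,0,0,0,-0.2,0,0,0,-0.2,0]}}

```text
time_s: 47.95
tool_pos: [0.5239, 0.1047, 0.2851]
orientation: [180.0, 0.0, -178.0]
contact_force: [-12.4, -2.2, 40.7]
opening: 0.0003
```

It meets a firm stop at tip height 95 mm, which is the shut lid's top face. Backing off.

Request:
{"fn": "send_rows", "kwargs": {"plan": [0,0,1,0,0,0,4,0,0,0,8,0,0,2,12,0,0,5,12,0,0,8,12,0,0,8,12,0]}}

```text
time_s: 48.82
tool_pos: [0.5236, 0.186, 0.4017]
orientation: [180.0, 0.0, -177.9]
contact_force: [0.5, -1.1, -0.1]
opening: 0.0004
```

```bash
python3 - <<'E'
from h import *
img,d,W,K,T=look('wrist','w1')
o=telemetry.get_obs();print(o['tool_pos'],o['orientation'],o['opening'],o['contact_force'],o['time_s'])
m=(W[...,0]>.50)&(W[...,0]<.59)&(W[...,1]>.01)&(W[...,1]<.19)&(W[...,2]>.05)&(W[...,2]<.15)
P=W[m];print('lid top pct',np.percentile(P[:,2],[2,50,98]))
for x in(.50,.53,.56,.59,.62,.65):
    q=P[abs(P[:,0]-x)<.006];print(x,np.median(q[:,2]) if len(q) else None)
hsv=cv2.cvtColor(img,cv2.COLOR_RGB2HSV)
red=((hsv[...,0]<6)|(hsv[...,0]>174))&(hsv[...,1]>170)&(hsv[...,2]>90)
q=red&(W[...,0]>.5)&(W[...,0]<.65)&(W[...,1]>.2)&(W[...,1]<.36)&(W[...,2]>.05)&(W[...,2]<.12)
Q=W[q];print('knob',q.sum(),Q.mean(0),Q.min(0),Q.max(0))
img,d,W,K,T=look('top','w1t')
m=(W[...,1]>.01)&(W[...,1]<.1)&(W[...,2]>.05)&(W[...,2]<.15);P=W[m]
for x in(.50,.53,.56,.59,.62,.65,.67):
    q=P[abs(P[:,0]-x)<.006];print('top',x,np.median(q[:,2]) if len(q) else None)
E
```

```text
[0.5235908  0.18513224 0.40151804] [-1.79980635e+02 -1.60181342e-02 -1.77943564e+02] 0.00040964398478651265 [-0.14674291 -0.37696293 -0.51842072] 48.875
lid top pct [0.09378565 0.09518795 0.09658328]
0.5 0.09521787507576288
0.53 0.09519451210745405
0.56 0.09515904632535754
0.59 0.09514754335657322
0.62 None
0.65 None
knob 348 [0.58827466 0.26700691 0.09113662] [0.58409139 0.26128765 0.0650876 ] [0.59785045 0.27494644 0.10169014]
top 0.5 0.09623623635010392
top 0.53 0.09600191305320471
top 0.56 0.09664590577033005
top 0.59 0.09611355945711053
top 0.62 0.09669710079920657
top 0.65 0.09655179151255877
top 0.67 0.09670430520378415
```

View pics/w1.png

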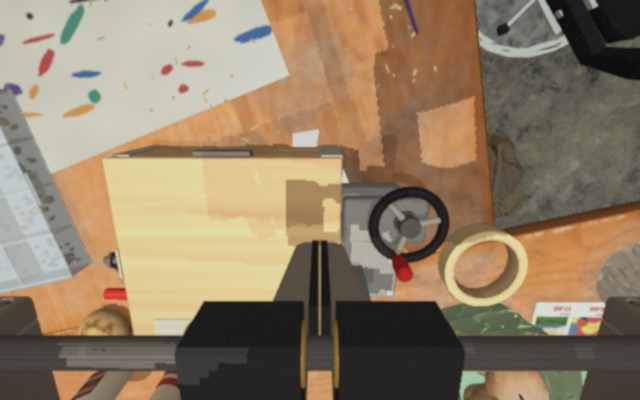

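View pics/w1t.png

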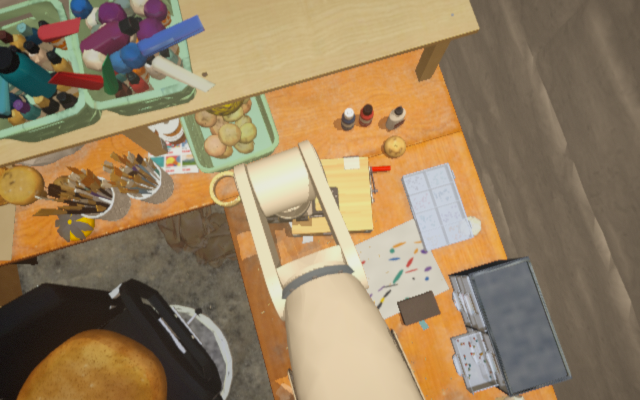

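The lid top is flat at 95 mm from front to back, so it's fully shut. Next, locate the handwheel and knob precisely.

Request:
{"fn": "send_rows", "kwargs": {"plan": [2,6,0,0,3.5,9,0,0,3.5,9,0,0,3.5,9,0,0], "gripper": 4}}

```text
time_s: 49.42
tool_pos: [0.5585, 0.2735, 0.4012]
orientation: [-179.9, -0.1, -178.1]
contact_force: [-1.1, -0.6, -0.4]
opening: 0.0381
```

```bash
python3 - <<'E'
from h import *
from scipy.optimize import least_squares
img,d,W,K,T=look('wrist','w2')
o=telemetry.get_obs();print(o['tool_pos'],o['orientation'],o['opening'],o['time_s'])
hsv=cv2.cvtColor(img,cv2.COLOR_RGB2HSV)
red=((hsv[...,0]<6)|(hsv[...,0]>174))&(hsv[...,1]>170)&(hsv[...,2]>90)
q=red&(W[...,0]>.5)&(W[...,0]<.65)&(W[...,1]>.2)&(W[...,1]<.36)&(W[...,2]>.05)&(W[...,2]<.12)
Q=W[q];print('knob',q.sum(),Q.mean(0),Q.min(0),Q.max(0)); t=Q[Q[:,2]>.097];print('knob top',len(t),t.mean(0),t.min(0),t.max(0))
dark=(img.max(2)<75)&(W[...,2]>.056)&(W[...,2]<.066)&(W[...,0]>.5)&(W[...,0]<.62)&(W[...,1]>.22)&(W[...,1]<.35)
P=W[dark][:,:2];print('rim',len(P),P.min(0),P.max(0))
f=lambda p:np.hypot(P[:,0]-p[0],P[:,1]-p[1])-.0375
r=least_squares(f,[.558,.279],loss='soft_l1',f_scale=.002);print(r.x,np.abs(r.fun).mean())
b=[W[(abs(W[...,0]-.635)<.02)&(abs(W[...,1]-.235)<.03)&(W[...,2]>.09)&(W[...,2]<.12)]]
print('tower',b[0].min(0),b[0].max(0))
E
```

```text
[0.55847845 0.27334548 0.40139844] [-1.79954604e+02 -5.23113167e-02 -1.78090530e+02] 0.039672614226863974 49.475
knob 292 [0.58850847 0.26896222 0.09374993] [0.58395928 0.2623867  0.06527806] [0.59744866 0.27508741 0.1016573 ]
knob top 169 [0.59069677 0.26895664 0.09952873] [0.58472094 0.2623867  0.09700229] [0.59744866 0.27508741 0.1016573 ]
rim 2094 [0.51663949 0.23935845] [0.59721448 0.31892413]
[0.55638317 0.27868218] 0.00350441516654255
tower [0.61538795 0.20504266 0.09063633] [0.64462523 0.2554941  0.10656228]
```

View pics/w2.png

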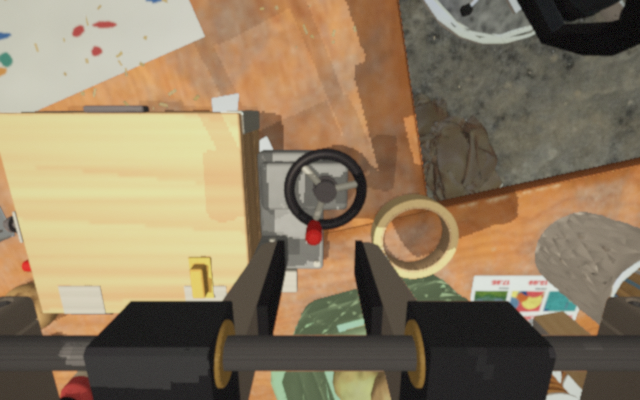

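Knob is at (314,232) in the wrist picture, at world (0.591, 0.269), about 18° clockwise from the chest's +x. The axis is at (0.557, 0.279). The brass stop shows on the lid at (200,275). Now gripping the knob.

Request:
{"fn": "send_rows", "kwargs": {"plan": [3.2,-0.5,0,0,3.2,-0.5,-5,0,3.2,-0.5,-9,0,3.2,-0.5,-12,0,3.2,-0.5,-13.5,0,3.2,-0.5,-14,0,3.2,-0.5,-14,0], "gripper": 3.4}}

```text
time_s: 50.35
tool_pos: [0.5911, 0.2696, 0.2625]
orientation: [180.0, 0.1, -178.1]
contact_force: [0.1, -1.5, 0.6]
opening: 0.0342
```

Request:
{"fn": "send_rows", "kwargs": {"plan": [0,0,0,0,0,0,0,0,0,0,0,0,0,0,0,0,0,0,0,0], "gripper": 0.8, "squeeze": 10}}

```text
time_s: 50.98
tool_pos: [0.5911, 0.2699, 0.2625]
orientation: [180.0, 0.1, -178.0]
contact_force: [-0.4, 0.3, 5.9]
opening: 0.0156
```

```bash
python3 - <<'E'
from h import *
look('wrist','w3')
o=telemetry.get_obs();print(o['tool_pos'],o['orientation'],o['opening'],o['contact_force'],o['time_s'])
ax=np.array([.557,.279]);p=o['tool_pos'][:2];v=p-ax;a0=np.arctan2(v[1],v[0]);print('r',np.hypot(*v),np.degrees(a0))
end=np.radians(182-540)
n=36;
for i in range(1,n+1):
    a=a0+(end-a0)*i/n
    q=ax+.036*np.array([np.cos(a),np.sin(a)])
    print(i,((q-p)*100).round(1),end=' ')
E
```

```text
[0.59108347 0.26984597 0.26250854] [ 1.79975679e+02  7.16689718e-02 -1.78036290e+02] 0.015543746876425625 [-1.06841385 -0.06875995  6.110496  ] 51.025
r 0.03529135081955943 -15.03355017438145
1 [-0.1 -0.6] 2 [-0.4 -1.1] 3 [-0.8 -1.6] 4 [-1.2 -2. ] 5 [-1.8 -2.3] 6 [-2.3 -2.5] 7 [-2.9 -2.6] 8 [-3.5 -2.7] 9 [-4.1 -2.6] 10 [-4.7 -2.5] 11 [-5.2 -2.2] 12 [-5.7 -1.9] 13 [-6.1 -1.5] 14 [-6.5 -1. ] 15 [-6.7 -0.4] 16 [-6.9  0.1] 17 [-7.   0.7] 18 [-7.   1.3] 19 [-6.9  1.9] 20 [-6.7  2.5] 21 [-6.4  3. ] 22 [-6.   3.4] 23 [-5.5  3.8] 24 [-5.   4.1] 25 [-4.4  4.4] 26 [-3.9  4.5] 27 [-3.3  4.5] 28 [-2.7  4.4] 29 [-2.1  4.3] 30 [-1.6  4. ] 31 [-1.1  3.7] 32 [-0.7  3.2] 33 [-0.3  2.7] 34 [-0.   2.2] 35 [0.1 1.6] 36 [0.2 1. ]
```

View pics/w3.png

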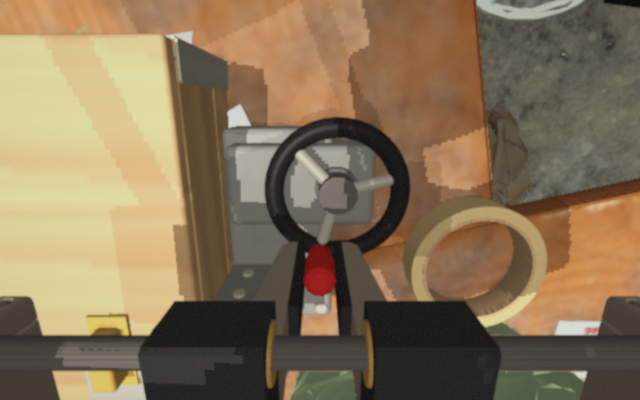

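```bash
python3 - <<'E'
import numpy as np
ax=np.array([.557,.279]);p=np.array([.591,.2698]);a0=np.radians(-15)
for i in range(1,37):
    a=a0-np.radians(14.5)*i
    q=ax+.0355*np.array([np.cos(a),np.sin(a)])
    print(i,round(-15-14.5*i),((q-p)*100).round(1),end='; ')
E
```

```text
1 -30 [-0.3 -0.8]; 2 -44 [-0.8 -1.5]; 3 -58 [-1.5 -2.1]; 4 -73 [-2.4 -2.5]; 5 -88 [-3.2 -2.6]; 6 -102 [-4.1 -2.6]; 7 -116 [-5.  -2.3]; 8 -131 [-5.7 -1.8]; 9 -146 [-6.3 -1.1]; 10 -160 [-6.7 -0.3]; 11 -174 [-6.9  0.6]; 12 -189 [-6.9  1.5]; 13 -204 [-6.7  2.3]; 14 -218 [-6.2  3.1]; 15 -232 [-5.6  3.7]; 16 -247 [-4.8  4.2]; 17 -262 [-3.9  4.4]; 18 -276 [-3.   4.5]; 19 -290 [-2.2  4.2]; 20 -305 [-1.4  3.8]; 21 -320 [-0.7  3.2]; 22 -334 [-0.2  2.5]; 23 -348 [0.1 1.6]; 24 -363 [0.1 0.7]; 25 -378 [-0.  -0.1]; 26 -392 [-0.4 -1. ]; 27 -406 [-1.  -1.7]; 28 -421 [-1.7 -2.2]; 29 -436 [-2.5 -2.5]; 30 -450 [-3.4 -2.6]; 31 -464 [-4.3 -2.5]; 32 -479 [-5.1 -2.2]; 33 -494 [-5.8 -1.7]; 34 -508 [-6.4 -1. ]; 35 -522 [-6.8 -0.1]; 36 -537 [-6.9  0.7];
```

First just the quarter turn, then check.

Request:
{"fn": "send_rows", "kwargs": {"plan": [0,-0.1,0.2,0,-0.3,-0.8,0.2,0,-0.8,-1.5,0.2,0,-1.5,-2.1,0.2,0,-2.4,-2.5,0.2,0,-3.2,-2.6,0.2,0,-3.2,-2.6,0.2,0]}}

```text
time_s: 51.9
tool_pos: [0.5573, 0.2432, 0.2631]
orientation: [-179.9, -0.2, -178.0]
contact_force: [-0.7, -5.4, -13.5]
opening: 0.0157
```

```bash
python3 - <<'E'
from h import *
look('wrist','w4')
o=telemetry.get_obs();print(o['tool_pos'],o['orientation'],o['opening'],o['contact_force'],o['time_s'])
E
```

```text
[0.55768327 0.24327959 0.26309882] [-1.79911032e+02 -1.51938210e-01 -1.78012165e+02] 0.015115895008387647 [ -0.88291143  -5.84427479 -14.08708317] 51.95
```

View pics/w4.png

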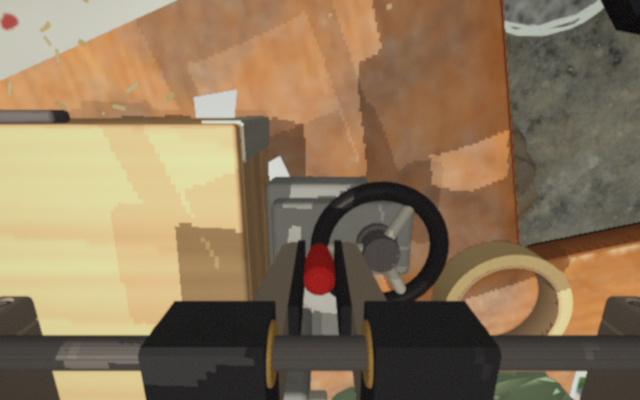

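```bash
python3 - <<'E'
import numpy as np
ax=np.array([.557,.2788]);p=np.array([.591-.032,.2698-.026])
for i in range(1,33):
    a=np.radians(-88-14.5*i)
    q=ax+.036*np.array([np.cos(a),np.sin(a)])
    print(i,round(-88-14.5*i),((q-p)*100).round(1),end='; ')
E
```

```text
1 -102 [-1. -0.]; 2 -117 [-1.8  0.3]; 3 -132 [-2.6  0.8]; 4 -146 [-3.2  1.5]; 5 -160 [-3.6  2.3]; 6 -175 [-3.8  3.2]; 7 -190 [-3.8  4.1]; 8 -204 [-3.5  5. ]; 9 -218 [-3.   5.7]; 10 -233 [-2.4  6.4]; 11 -248 [-1.6  6.8]; 12 -262 [-0.7  7.1]; 13 -276 [0.2 7.1]; 14 -291 [1.1 6.9]; 15 -306 [1.9 6.4]; 16 -320 [2.6 5.8]; 17 -334 [3. 5.]; 18 -349 [3.3 4.2]; 19 -364 [3.4 3.3]; 20 -378 [3.2 2.4]; 21 -392 [2.8 1.6]; 22 -407 [2.3 0.9]; 23 -422 [1.5 0.3]; 24 -436 [0.7 0. ]; 25 -450 [-0.2 -0.1]; 26 -465 [-1.1  0. ]; 27 -480 [-2.   0.4]; 28 -494 [-2.7  0.9]; 29 -508 [-3.3  1.6]; 30 -523 [-3.6  2.4]; 31 -538 [-3.8  3.3]; 32 -552 [-3.7  4.2];
```

Request:
{"fn": "send_rows", "kwargs": {"plan": [-0.2,-0.1,-0.1,0,-1,0,-0.1,0,-1.8,0.3,-0.1,0,-2.6,0.8,-0.1,0,-3.2,1.5,-0.1,0,-3.6,2.3,-0.1,0,-3.8,3.2,-0.1,0,-3.8,4.1,-0.1,0,-3.5,5,-0.1,0,-3,5.7,-0.1,0,-2.4,6.4,-0.1,0,-1.6,6.8,-0.1,0,-0.7,7.1,-0.1,0,0.2,7.1,-0.1,0,0.2,7.1,-0.1,0]}}

```text
time_s: 53.82
tool_pos: [0.5618, 0.3143, 0.2628]
orientation: [180.0, 0.1, -178.1]
contact_force: [0.5, -2.2, -2.5]
opening: 0.0155
```

```bash
python3 - <<'E'
from h import *
look('wrist','w5')
o=telemetry.get_obs();print(o['tool_pos'],o['orientation'],o['opening'],o['contact_force'],o['time_s'])
E
```

```text
[0.56142093 0.3143821  0.2627971 ] [ 1.79993223e+02  5.56590191e-02 -1.78072837e+02] 0.015791942618562392 [-0.47098657 -2.27441179 -2.69292699] 53.875
```

View pics/w5.png

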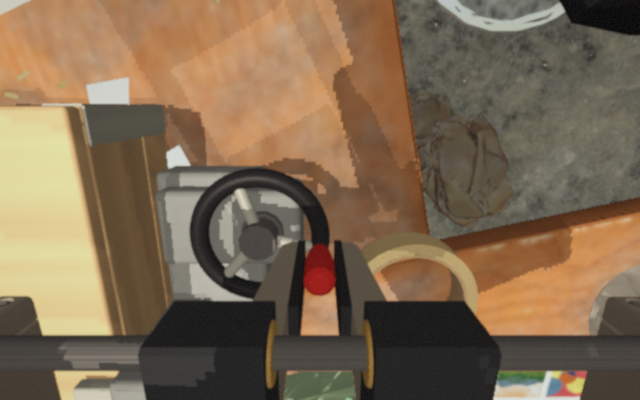

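Request:
{"fn": "send_rows", "kwargs": {"plan": [0.9,-0.2,0,0,1.7,-0.7,0,0,2.4,-1.3,0,0,2.8,-2.1,0,0,3.1,-2.9,0,0,3.2,-3.8,0,0,3,-4.7,0,0,2.6,-5.5,0,0,2.1,-6.2,0,0,1.3,-6.8,0,0,0.5,-7.1,0,0,-0.4,-7.2,0,0,-1.3,-7.1,0,0,-2.2,-6.7,0,0,-2.9,-6.2,0,0,-3.5,-5.5,0,0,-3.5,-5.5,0,0]}}

```text
time_s: 56.0
tool_pos: [0.5253, 0.2604, 0.2628]
orientation: [180.0, -0.0, -178.0]
contact_force: [-0.1, 1.3, -1.0]
opening: 0.0155
```

```bash
python3 - <<'E'
from h import *
look('wrist','w6')
o=telemetry.get_obs();print(o['tool_pos'],o['orientation'],o['opening'],o['contact_force'],o['time_s'])
E
```

```text
[0.52550086 0.26019906 0.26276299] [ 1.79992574e+02 -1.53386294e-02 -1.78002407e+02] 0.015627295762910182 [-0.2283382   0.76396381 -0.70735992] 56.05
```

View pics/w6.png

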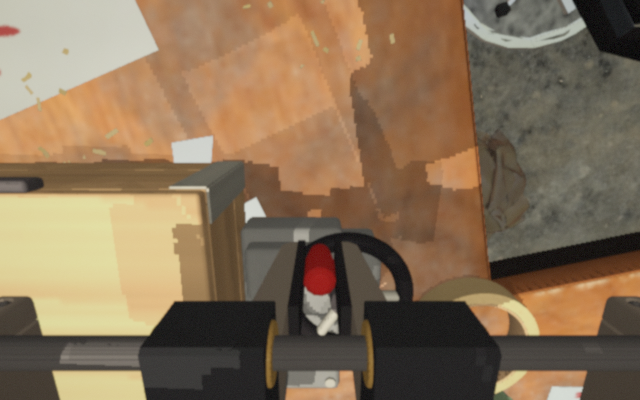

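Request:
{"fn": "send_rows", "kwargs": {"plan": [-0.2,0.4,0,0,-0.3,0.8,0,0,-0.4,1.2,0,0,-0.5,1.5,0,0,-0.5,1.7,0,0,-0.5,1.7,0,0]}}

```text
time_s: 56.8
tool_pos: [0.5206, 0.277, 0.2627]
orientation: [180.0, -0.0, -178.0]
contact_force: [-4.0, 1.1, 2.8]
opening: 0.0152
```

Request:
{"fn": "send_rows", "kwargs": {"plan": [0,0.1,0,0,0,0.2,0,0,0,0.2,0,0]}}

```text
time_s: 57.18
tool_pos: [0.5206, 0.278, 0.2626]
orientation: [-179.9, -0.0, -178.0]
contact_force: [-3.1, -5.8, 5.5]
opening: 0.0157
```

Request:
{"fn": "send_rows", "kwargs": {"plan": [0,0.1,0,0,0,0.2,0,0,0,0.2,0,0]}}

```text
time_s: 57.55
tool_pos: [0.5207, 0.2788, 0.2625]
orientation: [-179.8, -0.1, -178.0]
contact_force: [-2.3, -14.0, 7.9]
opening: 0.0153
```

Request:
{"fn": "send_rows", "kwargs": {"plan": [0,0.1,0,0,0,0.2,0,0,0,0.2,0,0]}}

```text
time_s: 57.92
tool_pos: [0.521, 0.28, 0.2625]
orientation: [-179.7, -0.0, -178.0]
contact_force: [-0.3, -19.2, 8.1]
opening: 0.0168
```

```bash
python3 - <<'E'
from h import *
o=telemetry.get_obs();print(o['tool_pos'],o['opening'],o['contact_force'],o['time_s'])
img,*_=look('wrist','w7')
E
```

```text
[0.52101672 0.27999035 0.2625043 ] 0.016793332011420803 [ -0.34648913 -19.17633226   8.07501197] 57.925
```

Resistance climbs to 19 N at the expected angle (180°), so the bolt is at its stop. Releasing, then inspecting.

Request:
{"fn": "send_rows", "kwargs": {"plan": [0,0,0,0,0,0,0,0,0,0,0,0,0,0,3,0,0,0,8,0,0,0,13,0,0,-6,16,0,0,-12,16,0,-3,-15,16,0,-3,-15,16,0], "gripper": 3.2}}

```text
time_s: 59.22
tool_pos: [0.4894, 0.1311, 0.4229]
orientation: [-180.0, -0.0, -178.2]
contact_force: [-0.2, 0.2, 0.4]
opening: 0.0321
```

```bash
python3 - <<'E'
from h import *
img,d,W,K,T=look('wrist','f1')
o=telemetry.get_obs();print(o['tool_pos'],o['opening'],o['contact_force'],o['time_s'])
img,d,W,K,T=look('scene');save(cv2.resize(img[120:290,230:440],None,fx=3.6,fy=3.5),'f1s')
hsv=cv2.cvtColor(img,cv2.COLOR_RGB2HSV)
red=((hsv[...,0]<6)|(hsv[...,0]>174))&(hsv[...,1]>170)&(hsv[...,2]>90)
q=red&(W[...,0]>.5)&(W[...,0]<.65)&(W[...,1]>.2)&(W[...,1]<.36)&(W[...,2]>.05)&(W[...,2]<.12)
Q=W[q];print('knob',q.sum(),Q.mean(0) if len(Q) else 0)
img,*_=look('top');save(cv2.resize(img[120:290,220:450],None,fx=3,fy=3),'f1t')
E
```

```text
[0.49050962 0.13228368 0.42308865] 0.0320713702389624 [1.01980252 1.18836703 0.21311774] 59.275
knob 50 [0.51908937 0.27353391 0.08750191]
```

View pics/f1.png

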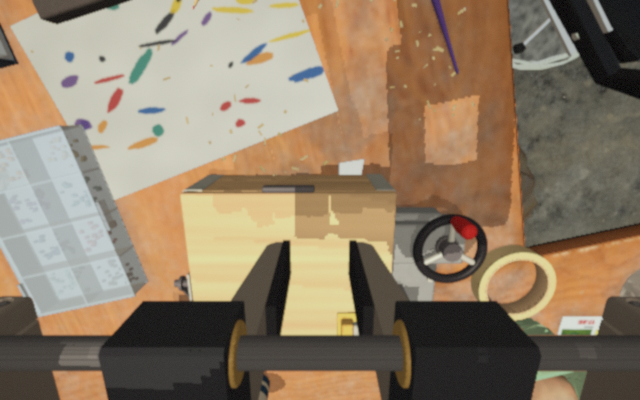

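View pics/f1s.png

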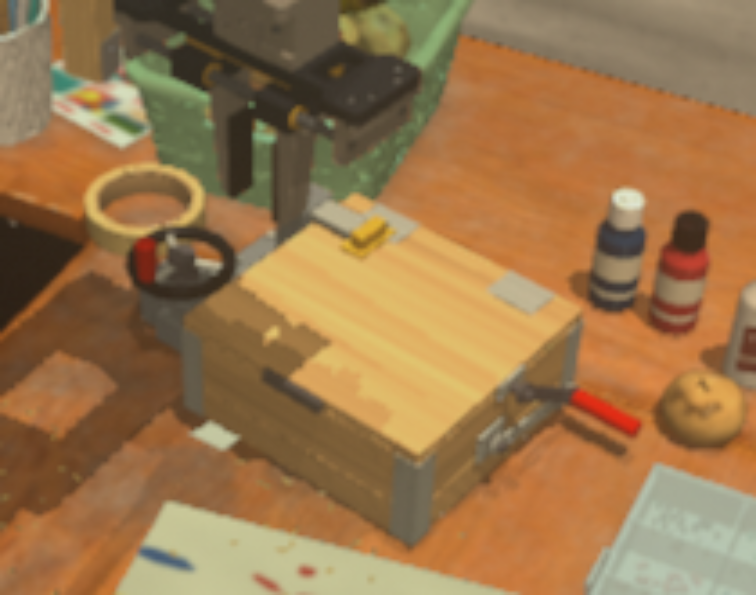

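Request:
{"fn": "send_rows", "kwargs": {"plan": [4,0,0,0,8,0,0,0,12,0,0,0,15,0,0,0,15,0,0,0,15,0,0,0]}}

```text
time_s: 60.12
tool_pos: [0.6404, 0.1336, 0.422]
orientation: [-180.0, -0.1, -178.0]
contact_force: [-0.8, 0.2, -0.5]
opening: 0.0319
```

```bash
python3 - <<'E'
from h import *
img,d,W,K,T=look('wrist','f2')
save(cv2.resize(img[60:280,230:480],None,fx=3,fy=2.7),'f2z')
hsv=cv2.cvtColor(img,cv2.COLOR_RGB2HSV)
red=((hsv[...,0]<6)|(hsv[...,0]>174))&(hsv[...,1]>170)&(hsv[...,2]>90)
q=red&(W[...,0]>.5)&(W[...,0]<.65)&(W[...,1]>.2)&(W[...,1]<.36)&(W[...,2]>.095)&(W[...,2]<.12)
Q=W[q];c=Q.mean(0);print('knob top',len(Q),c,'angle',np.degrees(np.arctan2(c[1]-.279,c[0]-.557))-2)
P=W[(W[...,0]>.5)&(W[...,0]<.6)&(W[...,1]>.02)&(W[...,1]<.19)&(W[...,2]>.07)&(W[...,2]<.12)]
print('lid z at x',[ (x,round(float(np.median(P[abs(P[:,0]-x)<.005][:,2])),4)) for x in (.505,.53,.56,.59)])
E
```

```text
knob top 298 [0.52205816 0.27593708 0.09901121] angle -176.99038325322806
lid z at x [(0.505, 0.0953), (0.53, 0.0953), (0.56, 0.0953), (0.59, 0.0953)]
```

View pics/f2z.png

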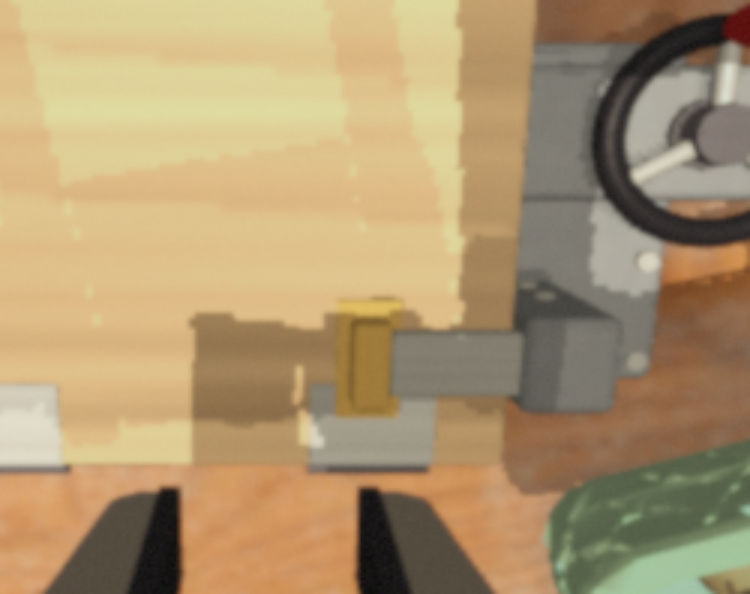

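```bash
python3 - <<'E'
from h import *
for cam in ('scene','top'):
    img,d,W,K,T=look(cam)
    for n in('gourd','tape'):
        for k in cams.trace(cam,n)[:1]:
            P=W[k['mask']];print(cam,n,round(k['score'],2),np.nanmedian(P,0).round(3))
print(telemetry.get_obs()['contact_force'], telemetry.get_obs()['time_s'])
print(order.sign_off())
E
```

```text
scene gourd 0.74 [ 0.714 -0.083  0.032]
scene tape 0.76 [0.627 0.394 0.021]
top gourd 0.7 [0.647 0.128 0.097]
[ 0.17684481 -0.38644097 -0.07798763] 60.475
the job is handed in; nothing more can be done
None
```

The job is finished and handed in at about 60 s. All four tools are in the chest, the lid is shut and the bolt is wound up to its brass stop.

- **Tools:** The marker, scraper, burning pen and awl were all present and lie flat inside. The highest point measured in the chest was 61 mm, below the 85 mm rim. I first slid the awl about 4 cm along the table, because it lay too close to the plastic box for a safe grip.
- **Lid:** I pushed the knee pin about 32 mm to break the stay, then lowered the lid slowly with the fingertips until it stopped. Its top reads a flat 95 mm from front to back. A last check press with the fingertips reached about 41 N on the wrist.
- **Bolt:** I wound the wheel clockwise only after the lid was shut, until resistance rose to about 19 N at the expected angle. The close-up shows the bolt touching the brass stop. The knob, read afterwards by camera, was about 3° short of full travel, roughly 0.2 mm of bolt and within measuring error.
- **Gourd and tape:** In the scene camera the gourd was within 1 mm of where it started and the tape within about 5 mm, so I take both as unmoved. The top camera's last gourd reading landed on the lid, which is a false detection, and it found no tape.

Nothing was touching the robot at the end.

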